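# Pack the tool chest and pin its lid

## Task

Pack the small steel tool chest: raise its lid until it rests back on its stop, lift the tote tray out by its handle and stand it on the bench beside the chest, and lay every hand tool that is out (of pliers, cold chisel and spanner) in the bottom. Put the tray back on its ledges, shut the lid, and push the loose pin through both knuckles of the hasp, right up to its grip. Keep the tray level throughout and leave the oil can standing.

Things in the scene. Friction and masses are not known exactly. Their poses are not given: they have to be found in the camera images.
- chest: Green steel tool chest, fixed on the bench: 200 mm deep (its x), 260 mm long (y), rim 85 mm high, walls and floor 4 mm. Origin: centre of its underside; +x to the hinge side, -x to the front with handle and hasp. Inside both short ends runs a 12 mm wide ledge, top 52 mm above the bench, for the tray; tools go on the floor below. Shut, its top is 113 mm high.
- lid (a joint): Lid hinge, rad: 0 shut, 1.92 back on its stop (20 degrees past upright, where its weight holds it; below about 1.5 it falls shut). The axis runs along the chest's y at chest x = +100, z = 85 mm; the lid is a 26 mm deep shell, 0.5 kg, lifted with about 3 N.
- lid_handle (a point): Middle of the lid's pull bar: round, 10 mm thick, 68 mm long, parallel to the chest's y, 45 mm out from the lid's front edge. Lid shut: at chest x = -145, z = 97 mm; it swings about the hinge at 245 mm radius, and turns freely in a pinch. It can be pinched from above with the lid shut or open.
- tray: Grey tote tray with sockets and bits fixed in it, 180 mm (x) by 240 mm (y), walls 28 mm high, 0.5 kg; 6 mm play all round in the chest. Origin: centre of its underside. A round handle bar 10 mm thick, 92 mm long, runs along its y over the middle, centre 42 mm above the underside, free below. In place it lies at chest x = 0, y = 0, z = 52 mm, axes as the chest's (or half a turn round).
- pliers: Combination pliers with blue grips, 57 mm wide (its x), 194 mm long (its y), 14 mm thick, 0.22 kg; may be absent. Origin: middle of its underside; there the joint is 56 mm wide; jaws towards -y, 34 mm wide from y = -24 mm on; the grips, towards +y, are 56 mm over all.
- cold_chisel: Octagonal dark steel cold chisel, 16 mm thick bar, 185 mm long (its y), 17 mm high, 0.3 kg; may be absent. Origin: middle of its underside.
- spanner_19: Bright open-ended spanner, shank 12 mm wide, heads 39 mm, 202 mm long (its y), 6 mm thick, 29 g; may be absent. Origin: middle of its underside.
- pin: Hasp pin lying on the bench: black block grip 26 mm (its x) by 14 mm (y) by 18 mm high, with a round-ended steel shaft 7 mm thick that sticks out 45 mm from the grip along +x, axis 9 mm above its underside. Origin: centre of the grip's underside.
- pin_tip (a point): Tip of the pin's shaft, on its axis, 58 mm from the grip's centre.
- hasp (a point): Mouth of the hasp's bore, fixed to the chest at chest x = -140, y = -85, z = 80 mm, axes as the chest's, 40 mm in front of its front wall. Two steel knuckles, 22 mm square, 14 mm thick, 3 mm apart, follow along +y: first the lid's, then the chest's, 31 mm in all. Their 11 mm bores run along y and line up when the lid is shut. The pin goes in here, moving towards +y.
- oil_can: Red pump oil can, 76x90 mm and 152 mm high with its spout, loose on the bench at the right; leave it standing. Origin: centre of its underside.

How it is judged:
By the outcome, as a careful person would: the job done as asked, in the order asked, and still so for the second after the job is handed in, with the robot touching nothing.
Of pliers, cold_chisel, spanner_19 only 2 to 3 are there at a start; the rules pass over those that are not, and their reading is None.
At some moment in a run one of cold_chisel, spanner_19, pin may be knocked a few centimetres aside while the robot is not near it.
It also fails if it takes over 208 s, if anything falls off the work surface, if the arm or the gripper's body presses on something with over 40 N, if the wrist force passes 120 N, or if a joint passes its speed limit or range.

## Robot

A 6-joint arm with a two-finger parallel gripper is mounted at the origin on a cart in front of the work surface, level with it; the furniture and walls round the work are solid. World frame = base frame: x ahead of the robot, y to its left, z up, the work surface at z = 0. Lengths are in m, angles in rad, forces in N, time in s.
With the tool pointing down it reaches from about 0.3 to 0.775 m from the base axis. Payload 14.6 kg.
Tool frame: the origin (TCP) lies at the very end of the fingers, on their centre line; the grasp point (between the pads) lies 19 mm behind it; z points along the fingers, y is the line along which they close (so a half turn about z gives the same grasp; the last joint's range is limited). The gripper opens to 94 mm and grips with 3 to 60 N. Pads are 16 mm wide; open, the fingers measure 119 mm over their backs; the gripper's body (75 mm by 177 mm) begins 78 mm behind the grasp point.
Start: joints at [1.178, 0.3, 1.521, -0, 1.321, -0.067], TCP at [0.176, 0.521, 0.184] pointing down, gripper open.
Joint ranges: [-3.03, 3.03], [-0.79, 2.21], [0.23, 2.52], [-1.04, 4.18], [0, 3.07], [-2.55, 2.55]. Speed limits (rad/s): [2.22, 2.22, 2.57, 3.14, 3.14, 3.14].

## Interface

Orientations are given as [roll, pitch, yaw] about the fixed x, y, z axes, in that order (R = Rz(yaw) Ry(pitch) Rx(roll)).
In Python, from station import ctrl gives the robot as it stands.
- The arm moves only by the tool carry_out, never from a script. Its argument "motion" is text: rows parted by semicolons, each of 7 numbers parted by spaces: the shift along the world's x, y, z in m, then the turn, a rotation vector about the world's x, y, z in degrees, then the closure in counts, from 0 (fully open) to 255 (shut). In form: dx dy dz wx wy wz hand; .... A call has 1 to 20 rows; each row shifts and turns the commanded pose from where the row before left it; what a row does not reach is not made up. A row lasts 1/12 s, in which the tool goes at most 41.7 mm and 7.16 degrees, less where a joint would pass 70% of its speed; a pose out of reach is approached as far as the arm can. A call is refused whole if a number of a shift passes 0.0417 or a number of a turn 7.16, either way. A call with a gripper value outside its range is refused whole. The fingers move at their own pace and stop on an object; "grip_force" is the grip in N (left out, the last holds). Time passes only in rows, so rows that do not move let the fingers close. It gives the time, the measured TCP pose, the force, the opening and the grip force at its end, in the units of the state.
- ctrl.get_obs(): the state, without advancing time (a new reading comes with each control period).
- ctrl.camera(name): name is "scene" or "side" or "wrist"; returns a dict with "pixels" (384x512x3 uint8, red, green, blue), "range_z" (384x512 float32, m along the optical axis (not along the pixel's ray), 0 where there is no reading), "K" (3x3 intrinsics, pixels), "dist" ([k1, k2, p1, p2, k3] as OpenCV has them; the pictures are not rectified), "position" and "attitude" of the camera in the world. Camera axes: x right, y up, looking along -z (the intrinsics and any distortion apply to the point x, -y, -z); pixel columns grow to the right and rows downward; lengths in m; the calibration is good to about 2 mm. A picture is of the moment at which its call begins.
- ctrl.hand_in(): hands the job in; it is judged then, once.
The state is a dict: "time_s": time; "qpos": joint angles; "joint_vel": joint speeds; "tau": joint torques, N m; "ee_pos": TCP position; "eef_rot": TCP orientation; "force": force on the tool from outside, world axes, zero at the start; "moment": the same for the moment, N m; "grip_width": finger opening in m; "grip_force": force on a finger pad.
Only numpy, scipy, OpenCV 4.12 (cv2) and the standard library are available. Lean on these libraries where they do the work, as an engineer would, in place of code of your own. Each camera call takes 0.05 s, during which the arm holds its last target. There are 200 camera calls.

## Working session

There is one attempt and no reset: what is moved stays moved. The work goes in short steps, Python scripts to look and compute and a tool call to move; the robot and the scene stay as the last step left them, time stands still between calls to the robot, and variables do not carry over. Pictures are saved under pics/ and viewed, at most 14 in all, crops included, and the job is handed in when it is done.

Besides the shell and the picture viewer there is one more tool, called after "Request:" by a JSON object that holds its "name" and its "arguments". carry_out: Moves the arm, as the interface text tells. Its arguments: {"type":"object","properties":{"motion":{"type":"string"},"grip_force":{"type":"number"}},"required":["motion"]}

```bash
mkdir -p pics; ls; cat > h.py <<'E'
import numpy as np, cv2
from station import ctrl
from scipy.spatial.transform import Rotation as R
def att(c):
    a=np.array(c["attitude"],float)
    if a.shape==(3,3): return a
    return R.from_euler('xyz',a).as_matrix() if a.size==3 else R.from_quat(a).as_matrix()
def rays(c,uv):
    p=cv2.undistortPoints(np.array(uv,float).reshape(-1,1,2),np.array(c["K"]),np.array(c["dist"])).reshape(-1,2)
    return np.c_[p[:,0],-p[:,1],-np.ones(len(p))]@att(c).T
def plane(c,uv,z):
    d=rays(c,uv); o=np.array(c["position"]); return o+d*((z-o[2])/d[:,2])[:,None]
def cloud(c):
    h,w=c["range_z"].shape; v,u=np.mgrid[:h,:w]
    d=rays(c,np.c_[u.ravel(),v.ravel()]); P=np.array(c["position"])+d*c["range_z"].reshape(-1,1)
    P[c["range_z"].ravel()==0]=np.nan
    return P.reshape(h,w,3)
def save(c,n): cv2.imwrite(f"pics/{n}.png",c["pixels"][:,:,::-1])
E
python3 - <<'E'
from h import *
for n in("scene","side"):
    c=ctrl.camera(n); save(c,n+"0"); print(n,c["position"],c["attitude"],c["dist"],c["K"][0][0]); np.savez(n+"0.npz",**{k:np.array(v) for k,v in c.items()})
print(ctrl.get_obs())
E
```

```text
pics
scene [-0.24950256 -0.99264723  0.64846409] [ 1.1275431   0.02523729 -0.70151984] [-0.03934953  0.          0.          0.          0.        ] 483.29033525471306
side [ 0.40392508 -1.26926799  1.17503332] [ 0.84286596  0.02092791 -0.07855486] [0.00989895 0.         0.         0.         0.        ] 478.9197630066953
{'time_s': 0.1, 'qpos': array([ 1.17837109e+00,  3.00399146e-01,  1.52149023e+00,  1.20730009e-05,
        1.32067932e+00, -6.65915082e-02]), 'joint_vel': array([-2.44429679e-05, -1.19768866e-03, -1.56226038e-03,  5.34117931e-04,
        2.83361354e-03, -5.16262292e-05]), 'tau': array([-5.05024018e-04, -5.32645833e+01, -3.53282225e+01,  7.08885561e-02,
        2.35523534e-02, -9.07132085e-05]), 'ee_pos': array([0.175958  , 0.52084206, 0.18386423]), 'eef_rot': array([-3.14061955e+00, -7.66170157e-05,  2.81575589e+00]), 'force': array([0.38811171, 0.14850277, 0.097419  ]), 'moment': array([-0.01677279,  0.01151376, -0.03070075]), 'grip_force': 0.0, 'grip_width': 0.09416497657383084}
```

View pics/scene0.png

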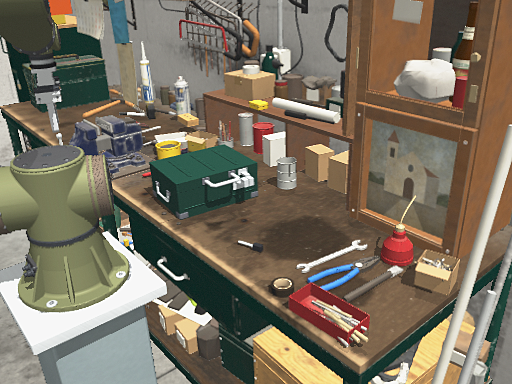

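View pics/side0.png

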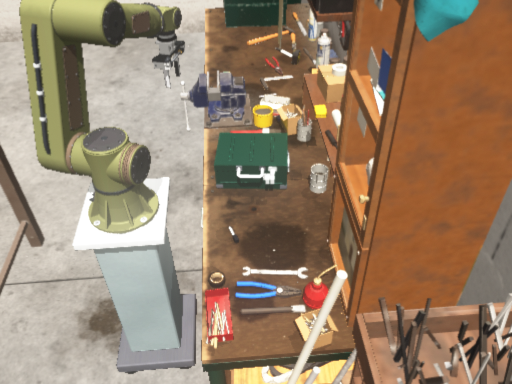

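The scene image shows a green chest at about (205,180) with its pull handle and hasp facing the camera. The pin is at (250,246), the spanner at (332,256), the pliers at (343,273), the chisel at (372,285) and the oil can at (397,245). Next I'll measure these from the range data.

```bash
python3 - <<'E'
from h import *
ims=[]
for n,(x0,y0,x1,y1) in(("scene",(140,135,300,255)),("side",(205,125,345,230))):
    c=dict(np.load(n+"0.npz")); ims.append(cv2.resize(c["pixels"][y0:y1,x0:x1,::-1],(640,300 if 0 else 290),interpolation=cv2.INTER_CUBIC))
cv2.imwrite("pics/crop1.png",np.vstack(ims))
for n in("scene","side"):
    c=dict(np.load(n+"0.npz")); P=cloud(c); p=c["pixels"].astype(int); r,g,b=p[...,0],p[...,1],p[...,2]
    inb=(P[...,0]>.2)&(P[...,0]<.9)&(P[...,1]>-.6)&(P[...,1]<.4)
    hsv=cv2.cvtColor(c["pixels"],cv2.COLOR_RGB2HSV)
    # chest top
    m=inb&(P[...,2]>.105)&(P[...,2]<.12)&(g>r+8)
    q=P[m]; rect=cv2.minAreaRect((q[:,:2]*1000).astype(np.float32)); print(n,"chesttop",rect,np.median(q[:,2]))
    m=inb&(P[...,2]>.005)&(P[...,2]<.03)&(P[...,1]<-.0)
    k,lab,st,ce=cv2.connectedComponentsWithStats(m.astype(np.uint8))
    for i in range(1,k):
        if st[i,4]>25:
            q=P[lab==i]; print(n,st[i],np.r_[np.median(q,0)].round(3),cv2.minAreaRect((q[:,:2]*1000).astype(np.float32)),p[lab==i].mean(0).round())
    m=inb&(r>120)&(g<70)&(P[...,2]>.03); q=P[m]; print("red",q.min(0),q.max(0))
E
```

```text
scene chesttop ((471.1195068359375, 158.9256591796875), (210.34909057617188, 264.0477294921875), 83.55569458007812) 0.11223257037778966
scene [315 172  13  10  78] [ 0.81  -0.011  0.017] ((812.0534057617188, -11.304300308227539), (11.747682571411133, 44.291255950927734), 75.49346160888672) [173. 139.  99.]
scene [327 179  19  14 138] [ 0.79  -0.092  0.018] ((791.703125, -93.3083267211914), (12.32847785949707, 75.47288513183594), 3.4674694538116455) [127. 104.  76.]
scene [345 203  50  32 392] [ 0.685 -0.304  0.018] ((688.7327270507812, -288.07391357421875), (187.27671813964844, 27.817562103271484), 82.114013671875) [97. 71. 52.]
scene [361 204  39  20 122] [ 0.734 -0.3    0.017] ((732.6954345703125, -302.3651123046875), (22.011005401611328, 117.39563751220703), 1.995642066001892) [198. 131.  79.]
scene [402 223  40  21 161] [ 0.737 -0.438  0.016] ((736.6048583984375, -429.85601806640625), (23.113937377929688, 122.48793029785156), 0.3813062012195587) [208. 142.  91.]
scene [488 224  10  14  56] [ 0.879 -0.55   0.018] ((876.81689453125, -550.9912719726562), (43.622825622558594, 4.37758
[... 3525 characters left out ...]
((484.01678466796875, -477.14886474609375), (26.62242317199707, 184.3863983154297), 87.84510040283203) [157. 139. 126.]
side [206 307  28  42 456] [ 0.324 -0.537  0.02 ] ((332.9496765136719, -522.3189697265625), (142.13284301757812, 73.2045669555664), 87.76836395263672) [215. 171. 147.]
side [346 319   8   8  39] [ 0.689 -0.549  0.017] ((687.718505859375, -544.8900146484375), (13.093560218811035, 23.594209671020508), 40.23772430419922) [133.  87.  55.]
side [319 338  13   8  63] [ 0.614 -0.596  0.017] ((614.1991577148438, -596.60595703125), (35.49134826660156, 6.898398399353027), 13.387468338012695) [205. 154.  99.]
red [ 0.29676721 -0.56533048  0.03000475] [0.71053848 0.3403484  0.12214077]
```

View pics/crop1.png

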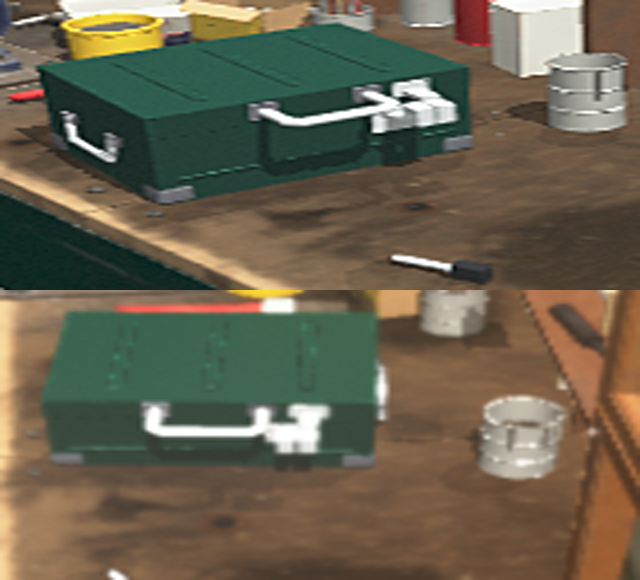

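The crop confirms that the chest front faces the camera (world −y), with the pull bar in the middle and the hasp on the +x side. The pin's shaft points up and to the left. I'll now move above the lid handle.

Request:
{"name": "carry_out", "arguments": {"motion": "0 0 0.04 0 0 0 0;0 0 0.04 0 0 0 0;0 0 0.04 0 0 0 0;0.02 -0.036 0 0 0 4 0;0.02 -0.036 0 0 0 4 0;0.02 -0.036 0 0 0 4.4 0;0.02 -0.036 0 0 0 0 0;0.02 -0.036 0 0 0 0 0;0.02 -0.036 0 0 0 0 0;0.02 -0.036 0 0 0 0 0;0.02 -0.036 0 0 0 0 0;0.02 -0.036 0 0 0 0 0;0.02 -0.036 0 0 0 0 0;0.02 -0.036 0 0 0 0 0;0.02 -0.036 0 0 0 0 0;0.02 -0.036 0 0 0 0 0;0.02 -0.04 0 0 0 0 140;0 0 0 0 0 0 140;0 0 0 0 0 0 140", "grip_force": 60}}

```text
time_s: 1.68
ee_pos: [0.4549, 0.0143, 0.3036]
eef_rot: [-3.142, -0.002, 3.029]
force: [1.1, 0.0, -0.2]
grip_width: 0.0778
grip_force: 0.0
```

```bash
cat > wl.py <<'E'
from h import *
import sys
o=ctrl.get_obs(); print(o["time_s"],o["ee_pos"].round(4),np.degrees(o["eef_rot"]).round(2),o["grip_width"].round(4),o["force"].round(1),o["qpos"].round(2))
if len(sys.argv)>2:
    c=ctrl.camera(sys.argv[1]); save(c,sys.argv[2]); np.savez(sys.argv[2]+".npz",**{k:np.array(v) for k,v in c.items()})
    print(c["position"],c["attitude"])
E
python3 wl.py wrist w1
```

```text
Traceback (most recent call last):
  File "wl.py", line 3, in <module>
    o=ctrl.get_obs(); print(o["time_s"],o["ee_pos"].round(4),np.degrees(o["eef_rot"]).round(2),o["grip_width"].round(4),o["force"].round(1),o["qpos"].round(2))
                                                                                               ^^^^^^^^^^^^^^^^^^^^^
AttributeError: 'float' object has no attribute 'round'
```

```bash
sed -i 's/o\["grip_width"\].round(4)/round(o["grip_width"],4)/' wl.py; python3 wl.py wrist w1; python3 - <<'E'
from h import *
c=dict(np.load("w1.npz")); P=cloud(c); p=c["pixels"].astype(int); z=P[...,2]
mn=p.min(-1)
m=(mn>120)&(z>.06)&(z<.12)
k,lab,st,ce=cv2.connectedComponentsWithStats(m.astype(np.uint8))
for i in range(1,k):
    if st[i,4]>60:
        q=P[lab==i]; print(st[i],np.median(q,0).round(4),cv2.minAreaRect((q[:,:2]*1000).astype(np.float32)),q[:,2].max())
m=(p[...,1]>p[...,0]+8)&(z>.105)&(z<.12); q=P[m]; print(len(q),cv2.minAreaRect((q[:,:2]*1000).astype(np.float32)),q.min(0),q.max(0))
E
```

```text
1.6833 [0.4549 0.0143 0.3036] [-1.7999e+02 -9.0000e-02  1.7353e+02] 0.0778 [ 1.1  0.  -0.2] [-0.05  0.02  1.57  0.    1.55 -1.51]
[0.37715207 0.02213048 0.50353237] [-2.73969444e-01 -3.13070334e-04  1.45775620e+00]
[ 256  122   44  116 2116] [0.5    0.0228 0.0984] ((483.95819091796875, 29.802597045898438), (51.14368438720703, 160.1413116455078), 83.3702621459961) 0.11262477055503511
[487 275  25  10 112] [0.6741 0.3508 0.0712] ((678.2928466796875, 364.9886779785156), (44.027687072753906, 12.37098503112793), 73.00028228759766) 0.0806897037179371
[277 299  39  18 360] [0.6772 0.0374 0.075 ] ((682.1605224609375, 41.64259338378906), (57.65257263183594, 18.82427406311035), 86.06941986083984) 0.08888732459782495
33135 ((472.3438720703125, 158.2281036376953), (203.6334228515625, 263.56640625), 83.09022521972656) [0.3301647  0.04234205 0.10514385] [0.61488749 0.27381168 0.1160892 ]
```

View pics/w1.png

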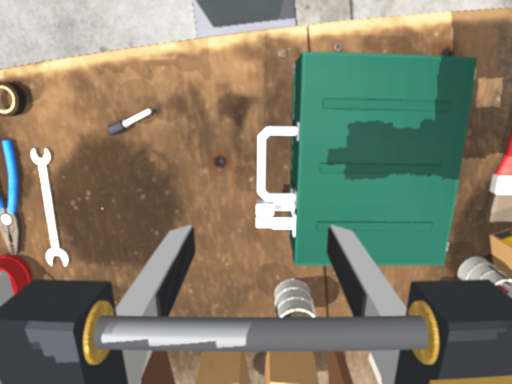

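The wrist picture shows the pull bar at columns 258–266 and rows 130–200, with the hasp below it at (275,212). It also shows the pin at (130,122) and the spanner at (50,207). I'll refine the bar, hasp and pin positions from this picture.

```bash
python3 - <<'E'
from h import *
c=dict(np.load("w1.npz")); P=cloud(c); p=c["pixels"].astype(int); z=P[...,2]
m=np.zeros(z.shape,bool); m[140:190,254:272]=1; m&=(p.min(-1)>120)&(z>.09)
q=P[m]; print("bar",q.mean(0),cv2.minAreaRect((q[:,:2]*1000).astype(np.float32)),np.percentile(q[:,2],90))
m=np.zeros(z.shape,bool); m[198:236,250:292]=1; m&=(p.min(-1)>120)&(z>.05)
q=P[m]; print("hasp",q.mean(0),cv2.minAreaRect((q[:,:2]*1000).astype(np.float32)))
# lid edge via pixel contour on plane z=.113
g=((p[...,1]>p[...,0]+25)&(z>.108)).astype(np.uint8); k,lab,st,_=cv2.connectedComponentsWithStats(g); i=1+st[1:,4].argmax()
v,u=np.where(lab==i); W=plane(c,np.c_[u,v],.112)[:,:2]; print(cv2.minAreaRect((W*1000).astype(np.float32)))
m=np.zeros(z.shape,bool); m[100:140,100:160]=1; m&=(z>.004)
v,u=np.where(m); W=P[m]; 
w=p[m].min(-1)>150; print("pin shaft",W[w].mean(0),"grip",W[~w].mean(0),cv2.minAreaRect((W[:,:2]*1000).astype(np.float32)))
E
```

```text
bar [0.45389832 0.01388315 0.1001039 ] ((454.6530456542969, 13.938777923583984), (9.949979782104492, 62.46977996826172), 83.37973022460938) 0.10173595384100179
hasp [0.5220654  0.02227347 0.0873543 ] ((530.098388671875, 23.942035675048828), (50.37202453613281, 64.891357421875), 84.21712493896484)
((471.371337890625, 157.06675720214844), (202.0067138671875, 260.3542785644531), 83.2876968383789)
pin shaft [ 0.38047307 -0.16280495  0.01130548] grip [ 0.39077584 -0.19236773  0.01618727] ((383.45172119140625, -172.70338439941406), (13.385611534118652, 69.56389617919922), 19.942569732666016)
```

Request:
{"name": "carry_out", "arguments": {"motion": "0 0 -0.03 0 0 0 140;0 0 -0.03 0 0 0 140;0 0 -0.04 0 0 0 140;0 0 -0.04 0 0 0 140;0 0 -0.03 0 0 0 140;0 0 -0.03 0 0 0 140;0 0 -0.026 0 0 0 140;0 0 0 0 0 0 140;0 0 0 0 0 0 255;0 0 0 0 0 0 255;0 0 0 0 0 0 255;0 0 0 0 0 0 255;0 0 0 0 0 0 255", "grip_force": 30}}

```text
time_s: 2.82
ee_pos: [0.4552, 0.0159, 0.0794]
eef_rot: [3.141, 0.002, 3.032]
force: [-0.6, -0.7, -0.2]
grip_width: 0.0124
grip_force: 0.0
```

Request:
{"name": "carry_out", "arguments": {"motion": "0 0 0 0 0 0 255;0 0 0 0 0 0 255;0 0 0 0 0 0 255"}}

```text
time_s: 3.07
ee_pos: [0.4557, 0.0152, 0.0805]
eef_rot: [-3.141, 0.003, 3.032]
force: [-7.1, -2.9, 26.8]
grip_width: 0.0002
grip_force: 13.5
```

```bash
python3 - <<'E'
import numpy as np
def f(t): 
    s=-.245*np.cos(t)+.012*np.sin(t); return np.array([.1167*s,.9932*s,.245*np.sin(t)+.012*np.cos(t)])
T=np.linspace(0,1.92,18)
d=np.diff([f(t) for t in T],axis=0)
for h in(255,): print(";".join("%.4f %.4f %.4f 0 0 0 %d"%(*r,h) for r in d))
E
```

```text
0.0003 0.0029 0.0275 0 0 0 255;0.0007 0.0060 0.0270 0 0 0 255;0.0011 0.0089 0.0262 0 0 0 255;0.0014 0.0118 0.0250 0 0 0 255;0.0017 0.0145 0.0235 0 0 0 255;0.0020 0.0171 0.0217 0 0 0 255;0.0023 0.0194 0.0196 0 0 0 255;0.0025 0.0215 0.0173 0 0 0 255;0.0027 0.0233 0.0148 0 0 0 255;0.0029 0.0248 0.0120 0 0 0 255;0.0031 0.0260 0.0091 0 0 0 255;0.0032 0.0268 0.0061 0 0 0 255;0.0032 0.0273 0.0030 0 0 0 255;0.0032 0.0275 -0.0001 0 0 0 255;0.0032 0.0273 -0.0032 0 0 0 255;0.0031 0.0268 -0.0063 0 0 0 255;0.0030 0.0259 -0.0093 0 0 0 255
```

```bash
python3 wl.py scene s1; python3 - <<'E'
from h import *
c=dict(np.load("s1.npz")); a=c["pixels"][120:230,160:300,::-1]
w=ctrl.camera("wrist"); np.savez("w2.npz",**{k:np.array(v) for k,v in w.items()})
cv2.imwrite("pics/c2.png",np.hstack([cv2.resize(a,(400,300),interpolation=cv2.INTER_CUBIC),cv2.resize(w["pixels"][:,:,::-1],(400,300))]))
E
```

```text
3.0667 [0.4557 0.0152 0.0805] [-1.7995e+02  1.7000e-01  1.7373e+02] 0.0002 [-7.1 -2.9 26.8] [-0.05  0.21  1.89 -0.    1.03 -1.51]
[-0.24950256 -0.99264723  0.64846409] [ 1.1275431   0.02523729 -0.70151984]
```

View pics/c2.png

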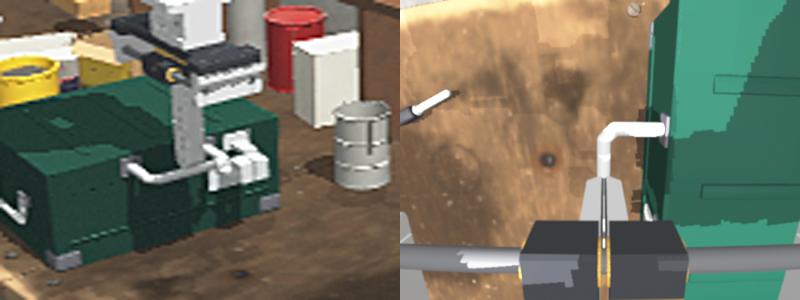

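```bash
python3 - <<'E'
from h import *
c=dict(np.load("s1.npz")); P=cloud(c); x=160+np.array([185,192])*.35; u=int(160+190*.35)
for v in range(150,188,2): print(v,[P[v,uu].round(3).tolist()+c["pixels"][v,uu].tolist() for uu in (u-1,u+2)])
c=dict(np.load("w2.npz")); P=cloud(c); p=c["pixels"]
for v in range(160,300,10): print(v,P[v,256+3].round(3),p[v,259],P[v,262].round(3))
print(ctrl.get_obs()["ee_pos"],ctrl.get_obs()["force"])
E
```

```text
150 [[0.419, -0.038, 0.217, 72, 74, 75], [0.412, -0.062, 0.226, 141, 143, 142]]
152 [[0.444, -0.002, 0.196, 157, 160, 158], [0.413, -0.059, 0.219, 148, 150, 150]]
154 [[0.448, 0.004, 0.187, 137, 137, 136], [0.413, -0.058, 0.213, 140, 142, 141]]
156 [[0.449, 0.006, 0.181, 152, 152, 152], [0.412, -0.06, 0.209, 173, 175, 174]]
158 [[0.447, 0.004, 0.176, 141, 142, 142], [0.411, -0.06, 0.204, 125, 125, 125]]
160 [[0.449, 0.007, 0.168, 146, 149, 147], [0.456, 0.004, 0.168, 140, 142, 142]]
162 [[0.449, 0.007, 0.163, 146, 147, 146], [0.455, 0.002, 0.162, 142, 144, 144]]
164 [[0.446, 0.004, 0.159, 143, 143, 143], [0.456, 0.004, 0.156, 143, 144, 144]]
166 [[0.446, 0.005, 0.153, 152, 153, 152], [0.454, 0.002, 0.151, 142, 143, 143]]
168 [[0.447, 0.008, 0.145, 138, 140, 139], [0.457, 0.007, 0.143, 142, 144, 145]]
170 [[0.446, 0.006, 0.141, 138, 140, 140], [0.455, 0.004, 0.138, 142, 144, 145]]
172 [[0.446, 0.006, 0.135, 153, 154, 154], [0.453, 0.003, 0.134, 141, 143, 142]]
174 [[0.446, 0.008, 0.128, 143, 143, 143], [0.455, 0.006, 0.126, 141, 141, 142]]
176 [[0.446, 0.007, 0.122, 151, 152, 152], [0
[... 608 characters left out ...]
[0.426 0.017 0.101] [240 242 241] [0.426 0.018 0.101]
200 [0.432 0.016 0.102] [255 255 255] [0.432 0.018 0.101]
210 [0.438 0.015 0.101] [240 242 242] [0.438 0.017 0.102]
220 [0.444 0.015 0.101] [241 242 241] [0.445 0.016 0.1  ]
230 [0.448 0.014 0.105] [96 96 95] [0.449 0.016 0.105]
240 [0.448 0.014 0.119] [93 93 92] [0.448 0.016 0.121]
250 [0.448 0.014 0.132] [106 105 106] [0.448 0.016 0.132]
260 [0.448 0.014 0.142] [110 110 110] [0.448 0.016 0.142]
270 [0.448 0.014 0.151] [110 111 109] [0.449 0.016 0.15 ]
280 [0.448 0.014 0.159] [133 133 133] [0.448 0.016 0.16 ]
290 [0.449 0.015 0.167] [173 177 176] [0.449 0.016 0.166]
[0.45575155 0.01524855 0.08061643] [-6.35903609 -3.37760153 25.26296704]
```

The closed fingertips are resting on top of the bar, at z≈0.103, while the TCP reads 0.081. I'll raise the tool and measure where the tips really are relative to the TCP reading.

Request:
{"name": "carry_out", "arguments": {"motion": "0 0 0.03 0 0 0 255;0 0 0.03 0 0 0 255;0 0 0.02 0 0 0 255;0 0 0 0 0 0 255;0 0 0 0 0 0 255"}}

```text
time_s: 3.58
ee_pos: [0.4551, 0.0157, 0.1591]
eef_rot: [3.141, 0.002, 3.032]
force: [-0.3, 0.6, 0.3]
grip_width: 0.0005
grip_force: 0.0
```

```bash
cat > tip.py <<'E'
from h import *
o=ctrl.get_obs(); e=o["ee_pos"]; print(e.round(4),o["grip_width"],o["force"].round(1))
for n in("scene","side"):
    P=cloud(ctrl.camera(n)); m=(abs(P[...,0]-e[0])<.025)&(abs(P[...,1]-e[1])<.06)&(P[...,2]>.12); q=P[m]; print(n,len(q),np.sort(q[:,2])[:12:3].round(4) if len(q) else 0, q.min(0).round(3),q.max(0).round(3))
E
python3 tip.py
```

```text
[0.4551 0.0157 0.1591] 0.00045657653416826527 [-0.3  0.6  0.3]
scene 1651 [0.1797 0.1822 0.1844 0.1865] [ 0.43  -0.044  0.18 ] [0.48  0.076 0.497]
side 1021 [0.1729 0.182  0.1884 0.1904] [ 0.43  -0.044  0.173] [0.48  0.074 0.501]
```

Request:
{"name": "carry_out", "arguments": {"motion": "0 0 0 0 0 0 130;0 0 0 0 0 0 130;0 0 0 0 0 0 130;0 0 0 0 0 0 130;0 0 0 0 0 0 130;0 0 0 0 0 0 130"}}

```text
time_s: 4.18
ee_pos: [0.4546, 0.0158, 0.1582]
eef_rot: [-3.142, -0.0, 3.032]
force: [0.2, -0.7, 0.1]
grip_width: 0.0368
grip_force: 0.0
```

```bash
python3 tip.py; python3 wl.py scene s2; python3 -c "
import cv2
a=cv2.imread('pics/s2.png')[90:220,170:310];cv2.imwrite('pics/s2c.png',cv2.resize(a,(560,520),interpolation=cv2.INTER_CUBIC))"
```

```text
[0.4546 0.0158 0.1582] 0.03678491684748602 [ 0.2 -0.7  0.1]
scene 1838 [0.1795 0.1813 0.1821 0.1826] [ 0.43  -0.044  0.18 ] [0.48  0.075 0.497]
side 1037 [0.1836 0.1874 0.1904 0.1929] [ 0.43  -0.044  0.184] [0.48  0.07  0.502]
4.2833 [0.4547 0.0158 0.1583] [-180.     -0.    173.73] 0.0441 [-0.4 -0.1 -0.1] [-0.05  0.11  1.81 -0.    1.22 -1.51]
[-0.24950256 -0.99264723  0.64846409] [ 1.1275431   0.02523729 -0.70151984]
```

View pics/s2c.png

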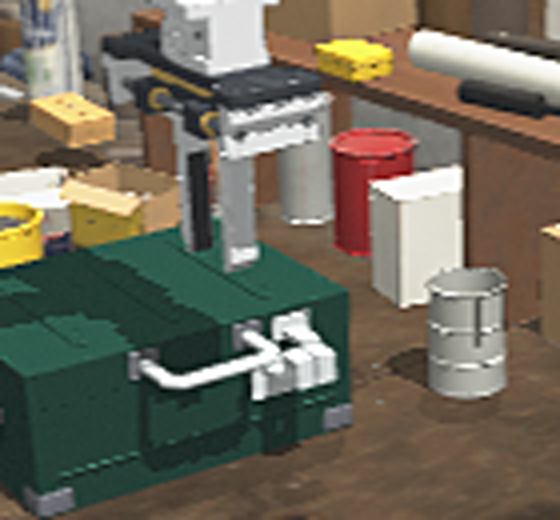

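The fingertips sit about 21.5 mm higher than the TCP reads, whatever the opening. The gripper is undamaged and the bar is free. I'll apply that offset and grasp again.

Request:
{"name": "carry_out", "arguments": {"motion": "0 -0.001 -0.03 0 0 0 130;0 0 -0.03 0 0 0 130;0 0 -0.02 0 0 0 130;0 0 -0.02 0 0 0 130;0 0 0 0 0 0 130;0 0 0 0 0 0 255;0 0 0 0 0 0 255;0 0 0 0 0 0 255;0 0 0 0 0 0 255;0 0 0 0 0 0 255;0 0 0 0 0 0 255;0 0 0 0 0 0 255;0 0 0 0 0 0 255", "grip_force": 30}}

```text
time_s: 5.42
ee_pos: [0.4549, 0.0149, 0.0588]
eef_rot: [3.141, 0.001, 3.032]
force: [-1.5, 1.0, 5.8]
grip_width: 0.0086
grip_force: 30.0
```

Request:
{"name": "carry_out", "arguments": {"motion": "0.0003 0.003 0.0275 0 0 0 255;0.0007 0.006 0.027 0 0 0 255;0.001 0.009 0.026 0 0 0 255;0.0014 0.012 0.025 0 0 0 255;0.0017 0.0145 0.0235 0 0 0 255;0.002 0.017 0.0217 0 0 0 255;0.0023 0.0194 0.0196 0 0 0 255;0.0025 0.0215 0.0173 0 0 0 255;0.0027 0.0233 0.0148 0 0 0 255;0.003 0.0248 0.012 0 0 0 255"}}

```text
time_s: 6.25
ee_pos: [0.473, 0.1652, 0.2754]
eef_rot: [-3.141, 0.004, 3.031]
force: [7.0, -2.5, -1.2]
grip_width: 0.009
grip_force: 30.0
```

Request:
{"name": "carry_out", "arguments": {"motion": "0.003 0.026 0.009 0 0 0 255;0.0032 0.027 0.006 0 0 0 255;0.0032 0.0273 0.003 0 0 0 255;0.0032 0.0275 0 0 0 0 255;0.0032 0.0273 -0.0032 0 0 0 255;0.003 0.0268 -0.0063 0 0 0 255;0.003 0.026 -0.0093 0 0 0 255;0 0 0 0 0 0 255;0 0 0 0 0 0 255"}}

```text
time_s: 7.0
ee_pos: [0.4941, 0.3524, 0.2694]
eef_rot: [-3.137, -0.002, 3.032]
force: [5.1, -4.4, -12.1]
grip_width: 0.0091
grip_force: 30.0
```

```bash
python3 wl.py side s3
```

```text
7.0 [0.4941 0.3524 0.2694] [-1.7972e+02 -1.4000e-01  1.7372e+02] 0.0091 [  5.1  -4.4 -12.1] [ 0.56  0.39  1.21 -0.    1.55 -0.9 ]
[ 0.40392508 -1.26926799  1.17503332] [ 0.84286596  0.02092791 -0.07855486]
```

View pics/s3.png

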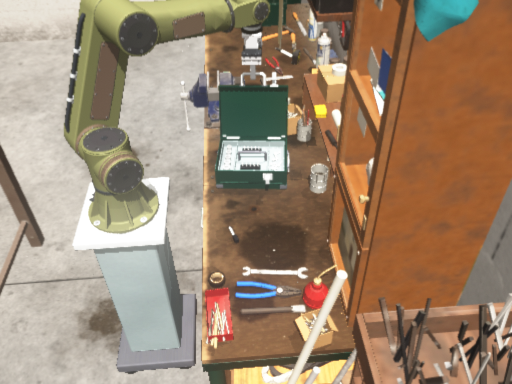

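The lid is back on its stop and the tray is visible at (252,157). I'll release the bar and move over the tray.

Request:
{"name": "carry_out", "arguments": {"motion": "0 0 0 0 0 0 130;0 0 0 0 0 0 130;0 0 0 0 0 0 130;0 0 0 0 0 0 130;0 0 0.02 0 0 0 130;0 0 0.03 0 0 0 130;0 0 0.03 0 0 0 130;-0.004 -0.035 0 0 0 0 130;-0.004 -0.035 0 0 0 0 130;-0.004 -0.035 0 0 0 0 130;-0.004 -0.035 0 0 0 0 130;-0.004 -0.035 0 0 0 0 130;-0.003 -0.02 0 0 0 0 130;0 0 0 0 0 0 130;0 0 0 0 0 0 130"}}

```text
time_s: 8.3
ee_pos: [0.4711, 0.1576, 0.3527]
eef_rot: [3.141, 0.001, 3.031]
force: [-0.3, -0.5, 1.0]
grip_width: 0.046
grip_force: 0.0
```

```bash
python3 wl.py wrist w3; python3 - <<'E'
from h import *
c=dict(np.load("w3.npz")); P=cloud(c); z=P[...,2]
C=np.array([.4714,.1575]); ex=np.array([.1167,.9932]); ey=np.array([-.9932,.1167])
X=(P[...,:2]-C)@ex; Y=(P[...,:2]-C)@ey
m=(abs(X)<.03)&(abs(Y)<.06)&(z>.09)&(z<.104)
q=P[m]; print(m.sum(),q.mean(0),cv2.minAreaRect((q[:,:2]*1000).astype(np.float32)),np.percentile(q[:,2],90),X[m].mean(),Y[m].min(),Y[m].max())
s=cloud(ctrl.camera("scene")); m=(s[...,1]>.2)&(s[...,1]<.45)&(s[...,2]>.2)&(abs(s[...,0]-.48)<.15); print("lid top",m.sum(),s[m].max(0))
E
```

```text
8.3 [0.4711 0.1576 0.3527] [1.7996e+02 8.0000e-02 1.7364e+02] 0.046 [-0.3 -0.5  1. ] [ 0.25  0.11  1.37  0.    1.66 -1.21]
[0.39272554 0.1652606  0.55233317] [-2.76844108e-01 -1.04572502e-03  1.45962710e+00]
549 [0.46876895 0.15812727 0.09690622] ((471.46142578125, 158.1657257080078), (9.710151672363281, 107.50560760498047), 83.50636291503906) 0.09884278736006194 0.00031596096075234054 -0.053749937142918924 0.05377292241599307
lid top 2363 [0.62588572 0.36533571 0.51571689]
```

View pics/w3.png

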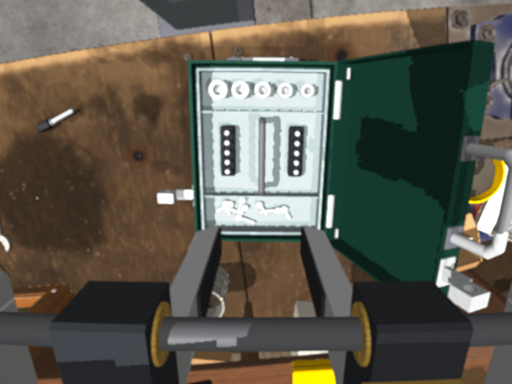

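The wrist picture shows the tray in place, with its handle bar at column 263, rows 117–193. The pin is at (57,120). Next I'll grip the handle.

Request:
{"name": "carry_out", "arguments": {"motion": "0 0 -0.03 0 0 0 130;0 0 -0.04 0 0 0 130;0 0 -0.04 0 0 0 130;0 0 -0.04 0 0 0 130;0 0 -0.04 0 0 0 130;0 0 -0.04 0 0 0 130;0 0 -0.03 0 0 0 130;0 0 -0.02 0 0 0 130;0 0 -0.02 0 0 0 130;0 0 0 0 0 0 130;0 0 0 0 0 0 255;0 0 0 0 0 0 255;0 0 0 0 0 0 255;0 0 0 0 0 0 255;0 0 0 0 0 0 255;0 0 0 0 0 0 255;0 0 0 0 0 0 255;0 0 0 0 0 0 255", "grip_force": 60}}

```text
time_s: 9.9
ee_pos: [0.4714, 0.1584, 0.0525]
eef_rot: [3.141, 0.001, 3.032]
force: [-1.8, 1.4, 5.9]
grip_width: 0.008
grip_force: 60.0
```

Gripped. Lifting straight up and gently.

Request:
{"name": "carry_out", "arguments": {"motion": "0 0 0.005 0 0 0 255;0 0 0.01 0 0 0 255;0 0 0.015 0 0 0 255;0 0 0.015 0 0 0 255;0 0 0.015 0 0 0 255;0 0 0.01 0 0 0 255;0 0 0.005 0 0 0 255;0 0 0 0 0 0 255"}}

```text
time_s: 10.57
ee_pos: [0.4714, 0.1582, 0.1278]
eef_rot: [3.141, 0.001, 3.032]
force: [0.7, 0.3, -5.9]
grip_width: 0.0085
grip_force: 60.0
```

```bash
python3 wl.py scene s4; python3 -c "
import cv2
a=cv2.imread('pics/s4.png')[80:240,130:330];cv2.imwrite('pics/s4c.png',cv2.resize(a,(600,480),interpolation=cv2.INTER_CUBIC))"
```

```text
10.5667 [0.4714 0.1582 0.1278] [1.7998e+02 7.0000e-02 1.7373e+02] 0.0085 [ 0.7  0.3 -5.9] [ 0.25  0.24  1.74 -0.    1.16 -1.21]
[-0.24950256 -0.99264723  0.64846409] [ 1.1275431   0.02523729 -0.70151984]
```

View pics/s4c.png

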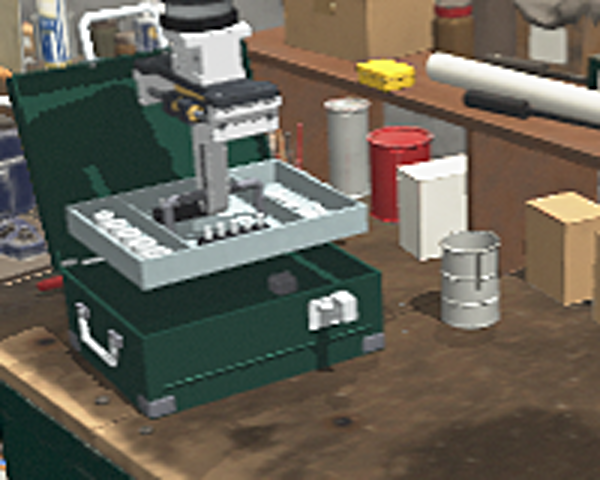

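The tray hangs level and clear of the rim. A small dark thing is visible in the chest interior, to be checked later. I'll carry the tray to the bench beside the chest.

Request:
{"name": "carry_out", "arguments": {"motion": "0.003 -0.012 0 0 0 0 255;0.006 -0.024 0 0 0 0 255;0.008 -0.035 0 0 0 0 255;0.009 -0.038 0 0 0 0 255;0.009 -0.038 0 0 0 0 255;0.009 -0.038 0 0 0 0 255;0.009 -0.038 0 0 0 0 255;0.008 -0.035 0 0 0 0 255;0.005 -0.025 0 0 0 0 255;0.003 -0.015 0 0 0 0 255;0 0 0 0 0 0 255;0 0 0 0 0 0 255"}}

```text
time_s: 11.62
ee_pos: [0.5395, -0.1401, 0.126]
eef_rot: [3.141, -0.002, 3.031]
force: [-0.3, 0.2, -6.5]
grip_width: 0.0085
grip_force: 60.0
```

Request:
{"name": "carry_out", "arguments": {"motion": "0 0 -0.01 0 0 0 255;0 0 -0.02 0 0 0 255;0 0 -0.025 0 0 0 255;0 0 -0.025 0 0 0 255;0 0 -0.02 0 0 0 255;0 0 -0.012 0 0 0 255;0 0 -0.008 0 0 0 255;0 0 -0.004 0 0 0 255;0 0 -0.002 0 0 0 255;0 0 0 0 0 0 255;0 0 0 0 0 0 255"}}

```text
time_s: 12.53
ee_pos: [0.5407, -0.1399, 0.0018]
eef_rot: [-3.141, 0.002, 3.032]
force: [-0.4, -0.4, -6.4]
grip_width: 0.0085
grip_force: 60.0
```

Request:
{"name": "carry_out", "arguments": {"motion": "0 0 -0.001 0 0 0 255;0 0 -0.001 0 0 0 255;0 0 0 0 0 0 255;0 0 0 0 0 0 255"}}

```text
time_s: 12.87
ee_pos: [0.541, -0.1402, 0.0009]
eef_rot: [-3.141, 0.003, 3.032]
force: [-4.8, 1.4, 12.0]
grip_width: 0.0082
grip_force: 60.0
```

Request:
{"name": "carry_out", "arguments": {"motion": "0 0 0 0 0 0 130;0 0 0 0 0 0 130;0 0 0 0 0 0 130;0 0 0 0 0 0 130;0 0 0 0 0 0 130;0 0 0.02 0 0 0 130;0 0 0.03 0 0 0 130;0 0 0.04 0 0 0 130;0 0 0.04 0 0 0 130;0 0 0.04 0 0 0 130;0 0 0.04 0 0 0 130;-0.006 -0.035 0.04 0 0 0 130;-0.006 -0.035 0.03 0 0 0 130;-0.006 -0.035 0 0 0 0 130;-0.006 -0.035 0 0 0 0 130;-0.006 -0.035 0 0 0 0 0;-0.006 -0.035 0 0 0 0 0;-0.005 -0.03 0 0 0 0 0;0 0 0 0 0 0 0;0 0 0 0 0 0 0"}}

```text
time_s: 14.53
ee_pos: [0.5004, -0.3696, 0.2663]
eef_rot: [3.141, -0.001, 3.03]
force: [0.0, 0.5, 0.0]
grip_width: 0.0759
grip_force: 0.0
```

```bash
python3 wl.py wrist w4; python3 wl.py scene s5; python3 - <<'E'
from h import *
c=dict(np.load("w4.npz")); P=cloud(c); z=P[...,2]; p=c["pixels"]
m=(z>.003)&(z<.03)
k,lab,st,_=cv2.connectedComponentsWithStats(m.astype(np.uint8))
for i in range(1,k):
    if st[i,4]>150: q=P[lab==i]; print(st[i],q.mean(0).round(4),np.round(cv2.minAreaRect((q[:,:2]*1000).astype(np.float32))[0],1),cv2.minAreaRect((q[:,:2]*1000).astype(np.float32))[1:],p[lab==i].mean(0).round())
E
```

```text
14.5333 [ 0.5004 -0.3696  0.2663] [ 1.7997e+02 -5.0000e-02  1.7360e+02] 0.0759 [0.  0.5 0. ] [-0.69  0.42  1.17  0.    1.55 -2.15]
[ 0.42252341 -0.36191891  0.46612516] [-2.74773301e-01 -9.47018249e-04  1.45905608e+00]
14.5833 [ 0.5009 -0.3684  0.2666] [ 1.7997e+02 -2.0000e-02  1.7369e+02] 0.08 [-0.5  0.2  0.8] [-0.69  0.42  1.17  0.    1.55 -2.15]
[-0.24950256 -0.99264723  0.64846409] [ 1.1275431   0.02523729 -0.70151984]
[  89    0  132   77 3236] [ 0.3268 -0.5067  0.0183] [ 331.1 -485. ] ((68.50789642333984, 151.8324432373047), 2.797239065170288) [138. 104.  91.]
[237   0  41  44 907] [ 0.3271 -0.3554  0.0165] [ 327.2 -355.4] ((50.04813766479492, 50.17500305175781), 79.27146911621094) [126. 107.  80.]
[ 71  29  21  16 222] [ 0.319  -0.5769  0.0237] [ 316.7 -578. ] ((26.91684913635254, 18.090538024902344), 86.33891296386719) [218. 192. 136.]
[374  41  53  30 437] [ 0.3867 -0.1817  0.0139] [ 382.6 -174.2] ((14.492774963378906, 70.57284545898438), 22.08711814880371) [133. 132. 133.]
[ 210   72   43  141 2669] [ 0.4721 -0.4086  0.0111] [ 478.1 -410.2] ((56.254390716552734, 193.9743652
[... 918 characters left out ...]
66  17  25 228] [ 0.6462 -0.7634  0.0164] [ 645.7 -763.4] ((30.32668113708496, 4.864895820617676), 0.6470809578895569) [64. 48. 38.]
[ 211  269  125   21 1085] [ 0.6856 -0.3736  0.0178] [ 685.4 -374.6] ((189.319580078125, 3.153331995010376), 89.949462890625) [89. 60. 37.]
[181 282  27  11 201] [ 0.6857 -0.493   0.018 ] [ 685.7 -492.5] ((40.163063049316406, 3.352003574371338), 89.89705657958984) [91. 61. 36.]
[212 287 129  21 882] [ 0.7192 -0.3749  0.0155] [ 719.2 -371.6] ((15.317378044128418, 202.38206481933594), 0.15490257740020752) [201. 127.  65.]
[173 300  35  12 283] [ 0.72   -0.506   0.0154] [ 720.2 -507.2] ((15.939452171325684, 57.413856506347656), 1.4169907569885254) [194. 128.  76.]
```

View pics/w4.png

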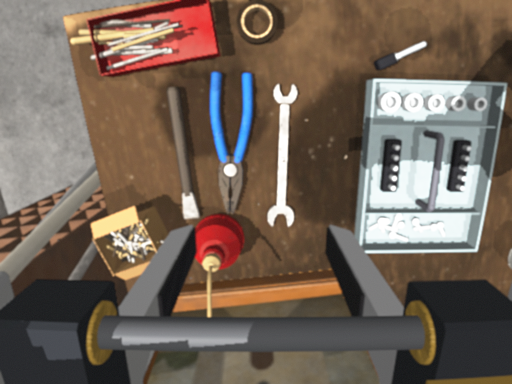

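All three tools are out:
- **Spanner:** (283,155)
- **Pliers:** (231,143), with the jaws towards +x
- **Chisel:** (184,152)

The oil can is at (218,242) and the tray stands at (430,165). I'll take the spanner first.

Request:
{"name": "carry_out", "arguments": {"motion": "0.004 0.026 0 0 0 0 174;0 0 -0.03 0 0 0 174;0 0 -0.04 0 0 0 174;0 0 -0.04 0 0 0 174;0 0 -0.04 0 0 0 174;0 0 -0.04 0 0 0 174;0 0 -0.03 0 0 0 174;0 0 -0.025 0 0 0 174;0 0 -0.02 0 0 0 174;0 0 -0.01 0 0 0 174;0 0 -0.004 0 0 0 174;0 0 -0.002 0 0 0 174;0 0 0 0 0 0 174;0 0 0 0 0 0 174", "grip_force": 30}}

```text
time_s: 15.8
ee_pos: [0.5057, -0.3427, -0.0126]
eef_rot: [-3.141, 0.002, 3.033]
force: [-0.5, 0.3, 1.0]
grip_width: 0.0298
grip_force: 0.0
```

Request:
{"name": "carry_out", "arguments": {"motion": "0 0.001 -0.004 0 0 0 174;0 0 -0.003 0 0 0 174;0 0 0 0 0 0 174;0 0 0 0 0 0 255;0 0 0 0 0 0 255;0 0 0 0 0 0 255;0 0 0 0 0 0 255;0 0 0 0 0 0 255;0 0 0 0 0 0 255"}}

```text
time_s: 16.55
ee_pos: [0.5051, -0.3416, -0.0208]
eef_rot: [-3.141, 0.0, 3.032]
force: [-0.6, -0.2, 4.9]
grip_width: 0.0115
grip_force: 30.5
```

Gripped. Before lowering into the chest I need the true distance from fingertip to gripper body, given the tip offset.

```bash
python3 - <<'E'
from h import *
for f,e in(("s5",(.5009,-.3684,.2666)),("s2",(.4547,.0158,.1583)),("s3",(.4941,.3524,.2694))):
    P=cloud(dict(np.load(f+".npz"))); 
    for a in range(20,170,10):
        m=(abs(P[...,0]-e[0])<.07)&(abs(P[...,1]-e[1])<.11)&(P[...,2]>e[2]+a/1e3)&(P[...,2]<e[2]+(a+10)/1e3); q=P[m]
        if len(q): print(f,a,len(q),(q.min(0)-e)[:2].round(3),(q.max(0)-e)[:2].round(3))
E
```

```text
s5 20 52 [-0.015 -0.049] [0.012 0.055]
s5 30 87 [-0.019 -0.052] [0.014 0.056]
s5 40 88 [-0.017 -0.053] [0.011 0.056]
s5 50 99 [-0.017 -0.053] [0.012 0.053]
s5 60 90 [-0.016 -0.053] [0.014 0.052]
s5 70 94 [-0.016 -0.053] [0.013 0.054]
s5 80 104 [-0.018 -0.053] [0.011 0.055]
s5 90 96 [-0.016 -0.054] [0.013 0.055]
s5 100 98 [-0.016 -0.054] [0.014 0.057]
s5 110 61 [-0.034 -0.079] [0.016 0.079]
s5 120 270 [-0.045 -0.084] [0.036 0.086]
s5 130 470 [-0.044 -0.084] [0.027 0.085]
s5 140 343 [-0.044 -0.09 ] [0.025 0.091]
s5 150 388 [-0.045 -0.093] [0.026 0.092]
s5 160 561 [-0.043 -0.091] [0.044 0.09 ]
s2 20 30 [-0.014 -0.029] [0.011 0.03 ]
s2 30 50 [-0.014 -0.036] [0.012 0.034]
s2 40 61 [-0.015 -0.036] [0.011 0.034]
s2 50 56 [-0.015 -0.036] [0.011 0.034]
s2 60 60 [-0.015 -0.038] [0.01 0.04]
s2 70 57 [-0.016 -0.038] [0.009 0.037]
s2 80 59 [-0.015 -0.037] [0.015 0.034]
s2 90 61 [-0.016 -0.037] [0.013 0.04 ]
s2 100 27 [-0.015 -0.037] [0.003 0.039]
s2 110 19 [-0.035 -0.078] [0.017 0.077]
s2 120 149 [-0.044 -0.083] [0.027 0.083]
s2 130 224 [-0.044 -0.084] [0.022 0.082]
s2 140 196 [-0.044 -0.09 ] [0.024 0.09 ]
s2 150 182 [-0.044 -0.094] [0.024 0.088]
s2 160 305 [-0.045 -0.092] [0.025 0.091]
s3 20 18 [-0.044 -0.023] [0.046 0.003]
s3 30 40 [-0.044 -0.022] [0.046 0.004]
s3 40 60 [-0.043 -0.047] [0.07  0.007]
s3 50 12 [-0.01  -0.038] [0.069 0.006]
s3 60 16 [-0.01  -0.026] [0.011 0.007]
s3 70 12 [-0.009 -0.019] [0.011 0.008]
s3 80 11 [-0.009 -0.025] [ 0.006 -0.008]
s3 110 6 [-0.036 -0.079] [ 0.009 -0.07 ]
s3 120 49 [-0.04  -0.089] [0.039 0.073]
s3 130 64 [-0.04  -0.093] [0.04 0.08]
s3 140 75 [-0.042 -0.095] [0.04  0.075]
s3 150 81 [-0.042 -0.099] [0.04  0.067]
s3 160 137 [-0.042 -0.095] [0.039 0.058]
```

Request:
{"name": "carry_out", "arguments": {"motion": "0 0 0.02 0 0 0 255;0 0 0.04 0 0 0 255;0 0 0.04 0 0 0 255;0 0 0.04 0 0 0 255;0 0 0.02 0 0 0 255;0 0 0 0 0 0 255"}}

```text
time_s: 17.05
ee_pos: [0.5065, -0.3425, 0.1441]
eef_rot: [-3.138, 0.006, 3.032]
force: [0.5, -0.1, -0.4]
grip_width: 0.0112
grip_force: 30.0
```

The body begins 97 mm above the real tips, so it clears the rim. I'll carry the spanner into the chest.

Request:
{"name": "carry_out", "arguments": {"motion": "-0.002 0.016 0 0 0 0 255;-0.003 0.03 0 0 0 0 255;-0.004 0.038 0 0 0 0 255;-0.004 0.038 0 0 0 0 255;-0.004 0.038 0 0 0 0 255;-0.004 0.038 0 0 0 0 255;-0.004 0.038 0 0 0 0 255;-0.004 0.038 0 0 0 0 255;-0.004 0.038 0 0 0 0 255;-0.004 0.038 0 0 0 0 255;-0.003 0.038 0 0 0 0 255;-0.002 0.028 0 0 0 0 255;0 0.016 0 0 0 0 255;0 0 0 0 0 0 255;0 0 0 0 0 0 255"}}

```text
time_s: 18.3
ee_pos: [0.4625, 0.0908, 0.1381]
eef_rot: [-3.141, -0.002, 3.034]
force: [-1.2, -0.5, -0.3]
grip_width: 0.011
grip_force: 30.0
```

```bash
python3 wl.py wrist w5; python3 - <<'E'
from h import *
c=dict(np.load("w5.npz")); P=cloud(c); z=P[...,2]; p=c["pixels"]
C=np.array([.4714,.1575]); ex=np.array([.1167,.9932]); ey=np.array([-.9932,.1167])
X=(P[...,:2]-C)@ex; Y=(P[...,:2]-C)@ey
m=(z>.008)&(z<.045)&(abs(X)<.09)&(abs(Y)<.11); k,lab,st,_=cv2.connectedComponentsWithStats(m.astype(np.uint8))
for i in range(1,k):
    if st[i,4]>40: q=lab==i; print(st[i],X[q].min(),X[q].max(),Y[q].min(),Y[q].max(),z[q].max(),p[q].mean(0))
# spanner in hand
m=(p.min(-1)>140)&(z>.14)&(z<.2); q=P[m]; print(m.sum(), cv2.minAreaRect((q[:,:2]*1000).astype(np.float32)) if len(q) else 0)
E
```

```text
18.3 [0.4625 0.0908 0.1381] [-1.7997e+02 -9.0000e-02  1.7383e+02] 0.011 [-1.2 -0.5 -0.3] [ 0.12  0.17  1.79 -0.    1.18 -1.35]
[0.38471971 0.09829736 0.3379465 ] [-2.73996009e-01  1.49442637e-04  1.46293136e+00]
[246  65  12   9  92] -0.08252387149522344 -0.07253391821683355 0.10361097577599913 0.109949671445153 0.02094636709233355 [67.68478261 67.56521739 70.13043478]
[411  69  22   9 178] 0.07379436068235305 0.08986832792474482 0.10273346747926942 0.10990712513539388 0.021159395760316557 [105.73595506 105.12359551 111.73595506]
[386 272  19  11 149] 0.07299049641138101 0.08997829100973868 -0.10998424702133175 -0.10349722245218057 0.0203844456435473 [85.77181208 85.41610738 90.61073826]
5289 ((462.6961975097656, 88.34907531738281), (32.79254913330078, 201.34579467773438), 83.35516357421875)
```

View pics/w5.png

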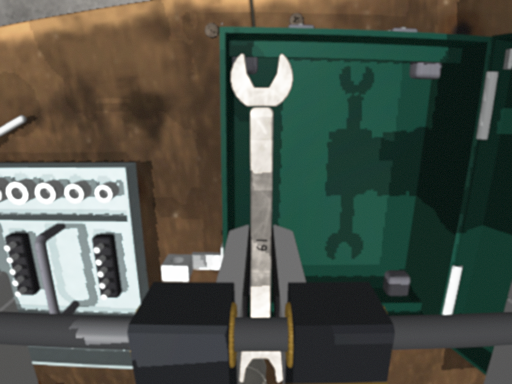

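The chest interior is empty apart from small corner brackets at (245,65), (425,70) and (397,283). The spanner hangs straight. I'll lower it at chest x = −40 mm, leaving the front strip for the chisel.

Request:
{"name": "carry_out", "arguments": {"motion": "0.0035 0.029 0 0 0 0 255;0 0 -0.02 0 0 0 255;0 0 -0.03 0 0 0 255;0 0 -0.03 0 0 0 255;0 0 -0.03 0 0 0 255;0 0 -0.02 0 0 0 255;0 0 -0.012 0 0 0 255;0 0 -0.007 0 0 0 255;0 0 -0.003 0 0 0 255;0 0 0 0 0 0 255;0 0 0 0 0 0 255"}}

```text
time_s: 19.27
ee_pos: [0.467, 0.1193, -0.0124]
eef_rot: [3.141, 0.001, 3.032]
force: [-0.1, 0.4, -0.3]
grip_width: 0.0114
grip_force: 30.0
```

Request:
{"name": "carry_out", "arguments": {"motion": "0 0 -0.002 0 0 0 255;0 0 -0.002 0 0 0 255;0 0 0 0 0 0 255;0 0 0 0 0 0 190;0 0 0 0 0 0 190;0 0 0 0 0 0 190;0 0 0 0 0 0 190;0 0 0.02 0 0 0 190;0 0 0.03 0 0 0 190;0 0 0.04 0 0 0 190;0 0 0.04 0 0 0 190;0 0 0.03 0 0 0 190;0 -0.035 0 0 0 0 190;0 -0.04 0 0 0 0 190;0 -0.04 0 0 0 0 190;0 -0.04 0 0 0 0 190;0 -0.04 0 0 0 0 190;0 -0.04 0 0 0 0 190;0 -0.04 0 0 0 0 190;0 -0.04 0 0 0 0 190"}}

```text
time_s: 20.93
ee_pos: [0.466, -0.1974, 0.143]
eef_rot: [3.142, 0.0, 3.032]
force: [0.4, 0.5, -0.3]
grip_width: 0.0242
grip_force: 0.0
```

Request:
{"name": "carry_out", "arguments": {"motion": "0 -0.04 0.02 0 0 0 174;0.003 -0.04 0.02 0 0 0 174;0.003 -0.04 0.02 0 0 1.5 174;0.003 -0.04 0.02 0 0 2 174;0.003 -0.04 0 0 0 2 174;0 -0.03 0 0 0 0 174;0 0 0 0 0 0 174;0 0 0 0 0 0 174"}}

```text
time_s: 21.6
ee_pos: [0.4773, -0.4152, 0.2163]
eef_rot: [3.14, -0.001, 3.126]
force: [-0.7, 0.7, -0.7]
grip_width: 0.0298
grip_force: 0.0
```

```bash
cat > tools.py <<'E'
from h import *
import sys
o=ctrl.get_obs(); print(round(o["time_s"],2),o["ee_pos"].round(4),np.degrees(o["eef_rot"])[2].round(2),round(o["grip_width"],4),o["qpos"][5])
c=ctrl.camera(sys.argv[1]); P=cloud(c); z=P[...,2]; p=c["pixels"]; np.savez(sys.argv[2]+".npz",**{k:np.array(v) for k,v in c.items()})
m=(z>.003)&(z<.03)&(P[...,0]<.6)&(P[...,0]>.3)&(abs(P[...,1]+.35)<.25)
k,lab,st,_=cv2.connectedComponentsWithStats(m.astype(np.uint8))
for i in range(1,k):
    if st[i,4]>150:
        q=P[lab==i]; r=cv2.minAreaRect((q[:,:2]*1000).astype(np.float32)); d=np.linalg.svd(q[:,:2]-q[:,:2].mean(0),full_matrices=False)[2][0]
        print(st[i],q.mean(0).round(4),np.round(r[0],1),np.round(r[1],0),round(r[2],1),"axis",np.degrees(np.arctan2(d[1],d[0])).round(1),p[lab==i].mean(0).round())
E
python3 tools.py wrist w6
```

```text
21.6 [ 0.4773 -0.4152  0.2163] 179.12 0.0298 -2.3292783699218216
[ 123    8   93   66 2862] [ 0.3275 -0.5234  0.0194] [ 331.8 -511.8] [66. 98.] 2.4 axis 88.0 [174. 152. 133.]
[ 289    8   47   51 1166] [ 0.3264 -0.3558  0.0164] [ 327.1 -355.8] [51. 50.] 68.7 axis -40.4 [131. 112.  84.]
[100  17  25  21 312] [ 0.3183 -0.5764  0.0235] [ 317.6 -579.1] [21. 27.] 10.5 axis -72.7 [223. 197. 141.]
[141  65 125  11 305] [ 0.3645 -0.4794  0.0168] [ 364.7 -481.6] [  1. 145.] 2.5 axis 92.5 [100.  36.  32.]
[431  76  58  25 512] [ 0.3868 -0.1838  0.0138] [ 385.1 -173.4] [14. 71.] 15.5 axis -71.9 [128. 127. 128.]
[ 247   83   52  156 3231] [ 0.4708 -0.4088  0.0112] [ 478.4 -409.6] [ 57. 193.] 81.9 axis -8.3 [102. 154. 200.]
[ 202   95   18  145 1856] [ 0.4754 -0.4781  0.0131] [ 485.3 -478.2] [ 20. 186.] 87.6 axis -2.1 [137. 124. 111.]
[ 391  110  121  149 9130] [ 0.5015 -0.1782  0.0119] [ 512.8 -166. ] [127. 190.] 83.5 axis -13.3 [159. 168. 168.]
[482 195  22  53 392] [ 0.5573 -0.1029  0.0105] [ 560.7 -104.7] [ 9. 77.] 89.5 axis -3.6 [92. 96. 98.]
[155 224  29  39 360] [ 0.5723 -0.5332  0.0166] [ 573.7 -532.7] [52. 21.] 41.1 axis 26.1 [103.  80.  53.]
[235 237  31  25 333] [ 0.5831 -0.4314  0.017 ] [ 584.6 -430. ] [46. 10.] 59.8 axis 61.0 [110.  27.  27.]
```

Request:
{"name": "carry_out", "arguments": {"motion": "0.004 -0.03 0 0 0 -1.2 174;0.004 -0.033 0 0 0 0 174;0 0 -0.03 0 0 0 174;0 0 -0.04 0 0 0 174;0 0 -0.04 0 0 0 174;0 0 -0.04 0 0 0 174;0 0 -0.03 0 0 0 174;0 0 -0.02 0 0 0 174;0 0 -0.015 0 0 0 174;0 0 -0.01 0 0 0 174;0 0 -0.008 0 0 0 174;0 0 0 0 0 0 174;0 0 0 0 0 0 255;0 0 0 0 0 0 255;0 0 0 0 0 0 255;0 0 0 0 0 0 255;0 0 0 0 0 0 255;0 0 0 0 0 0 255", "grip_force": 50}}

```text
time_s: 23.15
ee_pos: [0.4864, -0.4778, -0.0142]
eef_rot: [-3.14, 0.001, 3.107]
force: [-0.2, 0.6, 5.8]
grip_width: 0.0143
grip_force: 50.0
```

Request:
{"name": "carry_out", "arguments": {"motion": "0 0 0.02 0 0 0 255;0 0 0.035 0 0 0 255;0 0 0.04 0 0 0 255;0 0 0.04 0 0 0 255;0 0 0.02 0 0 0 255;0 0.015 0 0 0 0 255;-0.001 0.03 0 0 0 0 255;-0.002 0.038 0 0 0 0 255;-0.002 0.038 0 0 0 0 255;-0.002 0.038 0 0 0 0 255;-0.002 0.038 0 0 0 -1 255;-0.002 0.038 0 0 0 -1 255;-0.002 0.038 0 0 0 -1 255;-0.002 0.038 0 0 0 -1 255;-0.002 0.038 0 0 0 -0.6 255;-0.002 0.038 0 0 0 0 255;-0.002 0.038 0 0 0 0 255;-0.002 0.038 0 0 0 0 255"}}

```text
time_s: 24.65
ee_pos: [0.4622, -0.0126, 0.1396]
eef_rot: [-3.142, 0.0, 3.027]
force: [1.2, -0.7, -3.0]
grip_width: 0.0146
grip_force: 50.0
```

Request:
{"name": "carry_out", "arguments": {"motion": "-0.001 0.038 0 0 0 0 255;-0.001 0.038 0 0 0 0 255;0 0.025 0 0 0 0 255;0 0 0 0 0 0 255;0 0 0 0 0 0 255"}}

```text
time_s: 25.07
ee_pos: [0.4606, 0.0877, 0.1394]
eef_rot: [-3.141, -0.0, 3.029]
force: [-0.5, 0.4, -3.2]
grip_width: 0.0142
grip_force: 50.0
```

Request:
{"name": "carry_out", "arguments": {"motion": "0.003 -0.001 -0.02 0 0 0 255;0 0 -0.03 0 0 0 255;0 0 -0.03 0 0 0 255;0 0 -0.03 0 0 0 255;0 0 -0.02 0 0 0 255;0 0 -0.009 0 0 0 255;0 0 -0.005 0 0 0 255;0 0 -0.003 0 0 0 255;0 0 -0.0015 0 0 0 255;0 0 0 0 0 0 255;0 0 0 0 0 0 255"}}

```text
time_s: 25.98
ee_pos: [0.4645, 0.0857, -0.0082]
eef_rot: [3.141, 0.001, 3.027]
force: [0.7, 0.1, -1.7]
grip_width: 0.0146
grip_force: 50.0
```

Request:
{"name": "carry_out", "arguments": {"motion": "0 0 -0.0015 0 0 0 255;0 0 0 0 0 0 255;0 0 0 0 0 0 203;0 0 0 0 0 0 203;0 0 0 0 0 0 203;0 0 0 0 0 0 203;0 0 0.02 0 0 0 203;0 0 0.03 0 0 0 203;0 0 0.04 0 0 0 190;0 0 0.04 0 0 0 100;0 0 0.03 0 0 0 100;0 -0.035 0 0 0 0 100;0.003 -0.04 0 0 0 0 100;0.004 -0.04 0 0 0 0 100;0.004 -0.04 0 0 0 0 100;0.004 -0.04 0 0 0 0 100;0.004 -0.04 0 0 0 0 100;0.004 -0.04 0 0 0 0 100;0.004 -0.04 0 0 0 0 100;0.004 -0.04 0.02 0 0 0 100"}}

```text
time_s: 27.65
ee_pos: [0.4931, -0.268, 0.1652]
eef_rot: [3.139, -0.005, 3.026]
force: [0.5, -0.1, -0.0]
grip_width: 0.0575
grip_force: 0.0
```

Request:
{"name": "carry_out", "arguments": {"motion": "0.004 -0.04 0.02 0 0 -1 100;0.004 -0.04 0.02 0 0 -1 100;0.004 -0.04 0.02 0 0 0 100;0.003 -0.025 0 0 0 0 100;0 0 0 0 0 0 100;0 0 0 0 0 0 100"}}

```text
time_s: 28.15
ee_pos: [0.5083, -0.4035, 0.2227]
eef_rot: [3.141, -0.001, 2.991]
force: [-0.3, 0.2, -0.4]
grip_width: 0.0571
grip_force: 0.0
```

```bash
python3 tools.py wrist w7 | grep -v "0.32"
```

```text
28.15 [ 0.5083 -0.4035  0.2227] 171.34 0.0571 -2.1471317194233226
[  91    0  147   70 3329] [ 0.3339 -0.5174  0.0188] [ 331.8 -485.5] [ 67. 151.] 2.2 axis -104.9 [152. 124. 108.]
[256   0  46  27 602] [ 0.3409 -0.3588  0.0165] [ 338.5 -357.6] [50. 27.] 84.8 axis 81.5 [118. 102.  77.]
[ 71  14  25  22 284] [ 0.319  -0.5772  0.0237] [ 316.8 -579.6] [20. 27.] 7.5 axis -73.6 [219. 194. 137.]
[409  18  58  33 538] [ 0.3869 -0.1827  0.014 ] [ 384.3 -173.7] [14. 71.] 17.9 axis -71.7 [129. 128. 130.]
[ 228   59   48  157 3294] [ 0.4714 -0.4087  0.0112] [ 478.9 -410.2] [ 57. 193.] 81.8 axis -8.3 [100. 151. 198.]
[ 393   60  116  158 9755] [ 0.499  -0.1767  0.0118] [ 512.8 -166.7] [126. 189.] 83.5 axis -14.1 [162. 171. 172.]
[483 127  18  71 506] [ 0.5564 -0.1038  0.009 ] [ 552.6 -104.4] [12. 94.] 87.2 axis -4.1 [ 99. 104. 106.]
[152 212  32  35 323] [ 0.5716 -0.533   0.0168] [ 570.6 -534.5] [50. 23.] 46.0 axis 27.3 [103.  80.  54.]
[214 217  52  28 469] [ 0.5834 -0.4421  0.0171] [ 587.4 -446.2] [69. 24.] 89.1 axis 84.8 [124.  31.  30.]
```

Request:
{"name": "carry_out", "arguments": {"motion": "0.003 -0.011 -0.02 0 0 0 100;0 0 -0.04 0 0 0 100;0 0 -0.04 0 0 0 100;0 0 -0.04 0 0 0 100;0 0 -0.035 0 0 0 100;0 0 -0.025 0 0 0 100;0 0 -0.02 0 0 0 100;0 0 -0.012 0 0 0 100;0 0 -0.008 0 0 0 100;0 0 0 0 0 0 100;0 0 0 0 0 0 255;0 0 0 0 0 0 255;0 0 0 0 0 0 255;0 0 0 0 0 0 255;0 0 0 0 0 0 255;0 0 0 0 0 0 255", "grip_force": 60}}

```text
time_s: 29.53
ee_pos: [0.5121, -0.414, -0.0155]
eef_rot: [-3.141, 0.001, 2.992]
force: [0.1, 1.7, 6.5]
grip_width: 0.0327
grip_force: 60.0
```

Request:
{"name": "carry_out", "arguments": {"motion": "0 0 0.015 0 0 0 255;0 0 0.03 0 0 0 255;0 0 0.04 0 0 0 255;0 0 0.04 0 0 0 255;0 0 0.03 0 0 0 255;0 0.015 0 0 0 0 255;0 0.03 0 0 0 0 255;-0.001 0.038 0 0 0 0 255;-0.001 0.038 0 0 0 0 255;-0.001 0.038 0 0 0 0 255;-0.001 0.038 0 0 0 0.7 255;-0.001 0.038 0 0 0 0.8 255;-0.001 0.038 0 0 0 0 255;-0.001 0.038 0 0 0 0 255;0 0.038 0 0 0 0 255;0 0.038 0 0 0 0 255;0 0.038 0 0 0 0 255;0 0.038 0 0 0 0 255"}}

```text
time_s: 31.03
ee_pos: [0.5043, 0.051, 0.1396]
eef_rot: [-3.142, 0.001, 3.018]
force: [1.3, -0.2, -1.3]
grip_width: 0.033
grip_force: 60.0
```

Request:
{"name": "carry_out", "arguments": {"motion": "0 0.038 0 0 0 0 255;0 0.038 0 0 0 0 255;0 0.025 0 0 0 0 255;0 0.01 0 0 0 0 255;0 0 0 0 0 0 255;0 0 0 0 0 0 255"}}

```text
time_s: 31.53
ee_pos: [0.5046, 0.1597, 0.1389]
eef_rot: [-3.141, -0.0, 3.019]
force: [0.8, -0.6, -1.3]
grip_width: 0.033
grip_force: 60.0
```

```bash
python3 wl.py wrist w8; python3 - <<'E'
from h import *
c=dict(np.load("w8.npz")); P=cloud(c); z=P[...,2]; p=c["pixels"].astype(int)
C=np.array([.4714,.1575]); ex=np.array([.1167,.9932]); ey=np.array([-.9932,.1167])
X=(P[...,:2]-C)@ex; Y=(P[...,:2]-C)@ey
m=(p[...,2]>p[...,0]+60)&(z>.1); q=P[m]; print("pliers blue z by Y",[ (round(a,2),np.median(z[m&(abs(Y-a)<.01)]).round(4)) for a in(.02,.04,.06,.08) if (m&(abs(Y-a)<.01)).any()],"Y",Y[m].min(),Y[m].max(),"X",X[m].min(),X[m].max())
m=(z>.006)&(z<.03)&(abs(X)<.092)&(abs(Y)<.11)
k,lab,st,_=cv2.connectedComponentsWithStats(m.astype(np.uint8))
for i in range(1,k):
    if st[i,4]>60: q=lab==i; print(st[i],X[q].min().round(3),X[q].max().round(3),Y[q].min().round(3),Y[q].max().round(3),z[q].max().round(3))
E
```

```text
31.5333 [0.5046 0.1597 0.1389] [-179.98   -0.    172.97] 0.033 [ 0.8 -0.6 -1.3] [ 0.24  0.3   1.64 -0.    1.21 -1.21]
[0.42669125 0.16845235 0.33865779] [-2.75527137e-01 -3.16858836e-05  1.44791699e+00]
pliers blue z by Y [(0.02, np.float64(0.1646)), (0.04, np.float64(0.1642)), (0.06, np.float64(0.1638)), (0.08, np.float64(0.1634))] Y -0.021594634473520363 0.093938257456979 X -0.02323834184537834 0.0340936122191054
[151  27  26  12 255] -0.092 -0.072 0.103 0.11 0.021
[335  26  22  12 236] 0.074 0.092 0.102 0.11 0.021
[197  40   8  27 166] -0.054 -0.047 0.077 0.1 0.012
[ 166   48   33  187 3297] -0.083 -0.062 -0.092 0.092 0.022
[ 201  133   34  106 1056] -0.059 -0.023 -0.098 0.014 0.012
[169 242  20  12 191] -0.092 -0.073 -0.11 -0.103 0.021
[324 242  20  11 176] 0.074 0.092 -0.11 -0.104 0.021
```

View pics/w8.png

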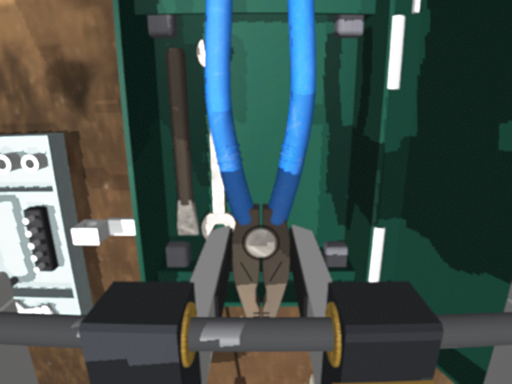

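The chisel at (181,150) and the spanner at (216,150) lie on the floor, and the pliers hang level over the free strip. Lowering the pliers.

Request:
{"name": "carry_out", "arguments": {"motion": "0 0.002 -0.02 0 0 0 255;0 0 -0.03 0 0 0 255;0 0 -0.03 0 0 0 255;0 0 -0.03 0 0 0 255;0 0 -0.02 0 0 0 255;0 0 -0.01 0 0 0 255;0 0 -0.005 0 0 0 255;0 0 -0.003 0 0 0 255;0 0 0 0 0 0 255;0 0 -0.001 0 0 0 255;0 0 0 0 0 0 255"}}

```text
time_s: 32.5
ee_pos: [0.5053, 0.1623, -0.0094]
eef_rot: [3.141, 0.002, 3.018]
force: [-0.4, -0.9, -1.1]
grip_width: 0.0325
grip_force: 60.0
```

Request:
{"name": "carry_out", "arguments": {"motion": "0 0 -0.001 0 0 0 255;0 0 0 0 0 0 148;0 0 0 0 0 0 148;0 0 0 0 0 0 148;0 0 0.01 0 0 0 148;0 0 0.02 0 0 0 148;0 0 0.04 0 0 0 130;0 0 0.04 0 0 0 130;0 0 0.04 0 0 0 130;0 -0.02 0.02 0 0 0 130;0.002 -0.035 0 0 0 0 130;0.004 -0.04 0 0 0 0 130;0.004 -0.04 0 0 0 0 130;0.005 -0.04 0 0 0 0 130;0.005 -0.04 0 0 0 0 130;0.005 -0.04 0 0 0 0 130;0.005 -0.04 0 0 0 0 130;0.004 -0.03 0 0 0 0 130;0 0 0 0 0 0 130;0 0 0 0 0 0 130"}}

```text
time_s: 34.17
ee_pos: [0.5385, -0.1639, 0.1591]
eef_rot: [3.142, 0.0, 3.016]
force: [0.5, 0.7, 0.6]
grip_width: 0.046
grip_force: 0.0
```

```bash
python3 wl.py wrist w9; python3 - <<'E'
from h import *
P=cloud(dict(np.load("w9.npz"))); z=P[...,2]
m=(z>.036)&(z<.055)&(abs(P[...,0]-.54)<.07)&(abs(P[...,1]+.14)<.03); q=P[m]; print("bar",m.sum(),cv2.minAreaRect((q[:,:2]*1000).astype(np.float32)),np.percentile(q[:,2],90))
c=ctrl.camera("side"); P=cloud(c); z=P[...,2]; np.savez("sd2.npz",**{k:np.array(v) for k,v in c.items()})
C=np.array([.4714,.1575]); ex=np.array([.1167,.9932]); ey=np.array([-.9932,.1167])
X=(P[...,:2]-C)@ex; Y=(P[...,:2]-C)@ey
m=(z>.006)&(z<.05)&(abs(X)<.09)&(abs(Y)<.105); print("inside",m.sum(),np.percentile(z[m],[50,90,99]))
E
```

```text
34.1667 [ 0.5385 -0.1639  0.1591] [180.     0.   172.79] 0.046 [0.5 0.7 0.6] [-0.36  0.35  1.52  0.    1.28 -1.81]
[ 0.46054304 -0.15502628  0.3588303 ] [-2.75590713e-01 -4.27296089e-04  1.44490038e+00]
bar 1093 ((540.94921875, -141.07974243164062), (9.841795921325684, 108.37692260742188), 83.65800476074219) 0.04731292338639215
inside 313 [0.01267465 0.01938989 0.03794793]
```

Request:
{"name": "carry_out", "arguments": {"motion": "0.0024 0.023 0 0 0 0.9 130;0 0 -0.02 0 0 0 130;0 0 -0.04 0 0 0 130;0 0 -0.04 0 0 0 130;0 0 -0.03 0 0 0 130;0 0 -0.017 0 0 0 130;0 0 -0.01 0 0 0 130;0 0 0 0 0 0 130;0 0 0 0 0 0 255;0 0 0 0 0 0 255;0 0 0 0 0 0 255;0 0 0 0 0 0 255;0 0 0 0 0 0 255;0 0 0 0 0 0 255;0 0 0 0 0 0 255;0 0 0 0 0 0 255", "grip_force": 60}}

```text
time_s: 35.6
ee_pos: [0.5413, -0.1399, 0.002]
eef_rot: [-3.141, 0.001, 3.034]
force: [-2.0, 0.2, 4.5]
grip_width: 0.0084
grip_force: 60.0
```

Request:
{"name": "carry_out", "arguments": {"motion": "0 0 0.005 0 0 0 255;0 0 0.012 0 0 0 255;0 0 0.02 0 0 0 255;0 0 0.025 0 0 0 255;0 0 0.025 0 0 0 255;0 0 0.02 0 0 0 255;0 0 0.012 0 0 0 255;0 0 0.006 0 0 0 255;0 0 0 0 0 0 255;0 0 0 0 0 0 255"}}

```text
time_s: 36.43
ee_pos: [0.5407, -0.1396, 0.1257]
eef_rot: [3.141, -0.001, 3.034]
force: [-0.0, -0.2, -6.8]
grip_width: 0.0083
grip_force: 60.0
```

Request:
{"name": "carry_out", "arguments": {"motion": "-0.003 0.012 0 0 0 0 255;-0.006 0.024 0 0 0 0 255;-0.008 0.035 0 0 0 0 255;-0.009 0.038 0 0 0 0 255;-0.009 0.038 0 0 0 0 255;-0.009 0.038 0 0 0 0 255;-0.009 0.038 0 0 0 0 255;-0.008 0.035 0 0 0 0 255;-0.005 0.025 0 0 0 0 255;-0.0035 0.015 0 0 0 0 255;0 0 0 0 0 0 255;0 0 0 0 0 0 255;0 0 0 0 0 0 255"}}

```text
time_s: 37.52
ee_pos: [0.4712, 0.1578, 0.1259]
eef_rot: [-3.141, -0.001, 3.034]
force: [0.9, -0.7, -5.9]
grip_width: 0.0083
grip_force: 60.0
```

```bash
python3 wl.py wrist w10; python3 - <<'E'
from h import *
c=dict(np.load("w10.npz")); P=cloud(c); z=P[...,2]; p=c["pixels"].astype(int)
# tray outer outline (pixels of tray top rim z~.15) and chest rim z~.085
m=(z>.13)&(z<.165)&(P[...,0]<.56)&(abs(p[...,0]-p[...,1])<40)&(P[...,0]>.3)&(P[...,1]>.03)&(P[...,1]<.29)
q=P[m]; r=cv2.minAreaRect((q[:,:2]*1000).astype(np.float32)); print("tray",m.sum(),r, np.percentile(q[:,2],95))
C=np.array([.4714,.1575]); ex=np.array([.1167,.9932]); ey=np.array([-.9932,.1167])
X=(q[:,:2]-C)@ex; Y=(q[:,:2]-C)@ey; print(np.percentile(X,[.5,99.5]),np.percentile(Y,[.5,99.5]))
m=(z>.08)&(z<.09); X=((P[...,:2]-C)@ex)[m]; Y=((P[...,:2]-C)@ey)[m]; s=(abs(X)<.11)&(abs(Y)<.14); print("rim",np.percentile(X[s],[1,99]),np.percentile(Y[s],[1,99]))
E
```

```text
37.5167 [0.4712 0.1578 0.1259] [-1.7996e+02 -7.0000e-02  1.7383e+02] 0.0083 [ 0.9 -0.7 -5.9] [ 0.25  0.24  1.74 -0.    1.16 -1.21]
[0.39339202 0.16541368 0.32580352] [-2.74365792e-01  2.49441149e-04  1.46304502e+00]
tray 38139 ((458.15594482421875, 173.3063201904297), (211.1761932373047, 226.36058044433594), 83.94345092773438) 0.1525034890622044
[-0.09057763  0.08887345] [-0.08650243  0.11970123]Traceback (most recent call last):
  File "<stdin>", line 8, in <module>
    return _quantile_unchecked(
        a, q, axis, out, overwrite_input, method, keepdims, weights)
    return _ureduce(a,
                    func=_quantile_ureduce_func,
    ...<5 lines>...
                    overwrite_input=overwrite_input,
                    method=method)
    r = func(a, **kwargs)
    result = _quantile(arr,
                       quantiles=q,
    ...<2 lines>...
                       out=out,
                       weights=wgt)
    slices_having_nans = np.isnan(arr[-1, ...])
                                  ~~~^^^^^^^^^
IndexError: index -1 is out of bounds for axis 0 with size 0
```

The tray is centred to within about 1 mm. Lowering it onto the ledges.

Request:
{"name": "carry_out", "arguments": {"motion": "0 0.0008 -0.01 0 0 -0.3 255;0 0 -0.015 0 0 0 255;0 0 -0.012 0 0 0 255;0 0 -0.012 0 0 0 255;0 0 -0.01 0 0 0 255;0 0 -0.006 0 0 0 255;0 0 -0.004 0 0 0 255;0 0 0 0 0 0 255;0 0 0 0 0 0 255"}}

```text
time_s: 38.32
ee_pos: [0.4718, 0.159, 0.0578]
eef_rot: [3.142, 0.0, 3.029]
force: [-0.0, 0.2, -6.5]
grip_width: 0.0086
grip_force: 60.0
```

Request:
{"name": "carry_out", "arguments": {"motion": "0 0 -0.001 0 0 0 255;0 0 -0.001 0 0 0 255;0 0 0 0 0 0 255;0 0 0 0 0 0 255"}}

```text
time_s: 38.65
ee_pos: [0.4717, 0.1591, 0.0558]
eef_rot: [3.141, 0.0, 3.029]
force: [-0.6, 0.1, -6.2]
grip_width: 0.0084
grip_force: 60.0
```

Request:
{"name": "carry_out", "arguments": {"motion": "0 0 -0.001 0 0 0 255;0 0 -0.001 0 0 0 255;0 0 -0.0005 0 0 0 255;0 0 0 0 0 0 255;0 0 0 0 0 0 255"}}

```text
time_s: 39.07
ee_pos: [0.4717, 0.1591, 0.0535]
eef_rot: [3.141, 0.0, 3.029]
force: [-2.7, -1.4, 1.9]
grip_width: 0.0086
grip_force: 60.0
```

Request:
{"name": "carry_out", "arguments": {"motion": "0 0 0 0 0 0 130;0 0 0 0 0 0 130;0 0 0 0 0 0 130;0 0 0 0 0 0 130;0 0 0 0 0 0 130;0 0 0.015 0 0 0 130;0 0 0.03 0 0 0 130;0 0 0.04 0 0 0 130;0 0 0.04 0 0 0 130;0 0 0.04 0 0 0 130;0 0 0.04 0 0 0 130;0 0 0.04 0 0 0 130;0 0 0.04 0 0 0 130;0 0 0.03 0 0 0 130;0.003 0.03 0 0 0 0 130;0.004 0.035 0 0 0 0 130;0.003 0.03 0 0 0 0 130;0 0 0 0 0 0 130;0 0 0 0 0 0 130"}}

```text
time_s: 40.65
ee_pos: [0.4815, 0.255, 0.3675]
eef_rot: [-3.141, -0.001, 3.031]
force: [0.0, 0.7, 0.3]
grip_width: 0.0462
grip_force: 0.0
```

```bash
python3 wl.py wrist w11; python3 - <<'E'
from h import *
c=dict(np.load("w11.npz")); P=cloud(c); z=P[...,2]; p=c["pixels"].astype(int)
m=(p.min(-1)>100)&(z>.29)&(z<.35)&(P[...,1]>.3)&(P[...,1]<.4)&(P[...,0]<.56)
k,lab,st,_=cv2.connectedComponentsWithStats(m.astype(np.uint8))
for i in range(1,k):
    if st[i,4]>80: q=P[lab==i]; print(st[i],q.mean(0).round(4),cv2.minAreaRect((q[:,:2]*1000).astype(np.float32)),q[:,2].max(), [ (round(a,2),np.median(q[abs(q[:,0]-a)<.005],0).round(4)) for a in (.47,.48,.49,.5,.51)])
C=np.array([.4714,.1575]); ex=np.array([.1167,.9932]); ey=np.array([-.9932,.1167])
X=(P[...,:2]-C)@ex; Y=(P[...,:2]-C)@ey
m=(z>.06)&(z<.083)&(abs(X)<.092)&(Y<.12)&(Y>0); print("tray wall z",np.percentile(z[m],[50,90,99]), X[m].min(),X[m].max(),Y[m].max())
E
```

```text
40.65 [0.4815 0.255  0.3675] [-1.7997e+02 -5.0000e-02  1.7365e+02] 0.0462 [0.  0.7 0.3] [ 0.42  0.23  1.2  -0.    1.72 -1.04]
[0.40360242 0.26284454 0.56732115] [-2.74640570e-01  2.21839573e-04  1.45981530e+00]
[ 354  144   39  110 1535] [0.4939 0.3492 0.3111] ((495.07843017578125, 347.440185546875), (18.04500389099121, 92.90118408203125), 82.95929718017578) 0.31747196984588255 [(0.47, array([0.4698, 0.3535, 0.3148])), (0.48, array([0.4801, 0.3523, 0.3148])), (0.49, array([0.4899, 0.3511, 0.3146])), (0.5, array([0.5   , 0.3499, 0.3148])), (0.51, array([0.5101, 0.3482, 0.3145]))]
tray wall z [0.07170159 0.07949759 0.08087255] -0.0900315537536558 0.09028002939782034 0.11996673692989455
```

Request:
{"name": "carry_out", "arguments": {"motion": "0.004 0.03 0 0 0 0 130;0.005 0.036 0 0 0 0 130;0.004 0.0305 0 0 0 0 130;0 0 -0.02 0 0 0 130;0 0 -0.03 0 0 0 130;0 0 -0.025 0 0 0 130;0 0 -0.015 0 0 0 130;0 0 -0.008 0 0 0 130;0 0 0 0 0 0 130;0 0 0 0 0 0 255;0 0 0 0 0 0 255;0 0 0 0 0 0 255;0 0 0 0 0 0 255;0 0 0 0 0 0 255;0 0 0 0 0 0 255;0 0 0 0 0 0 255;0 0 0 0 0 0 255", "grip_force": 30}}

```text
time_s: 42.12
ee_pos: [0.4947, 0.3508, 0.2705]
eef_rot: [3.141, 0.001, 3.029]
force: [0.0, 2.9, 3.2]
grip_width: 0.0086
grip_force: 30.0
```

Request:
{"name": "carry_out", "arguments": {"motion": "-0.003 -0.026 0.0093 0 0 0 255;-0.003 -0.0268 0.0063 0 0 0 255;-0.0032 -0.0273 0.0032 0 0 0 255;-0.0032 -0.0275 0 0 0 0 255;-0.0032 -0.0273 -0.003 0 0 0 255;-0.0032 -0.027 -0.006 0 0 0 255;-0.003 -0.026 -0.009 0 0 0 255"}}

```text
time_s: 42.7
ee_pos: [0.4715, 0.1618, 0.2705]
eef_rot: [3.141, -0.002, 3.029]
force: [-2.3, 3.7, -11.0]
grip_width: 0.009
grip_force: 30.0
```

Request:
{"name": "carry_out", "arguments": {"motion": "-0.003 -0.0248 -0.012 0 0 0 255;-0.0027 -0.0233 -0.0148 0 0 0 255;-0.0025 -0.0215 -0.0173 0 0 0 255;-0.0023 -0.0194 -0.0196 0 0 0 255;-0.002 -0.017 -0.0217 0 0 0 255;-0.0017 -0.0145 -0.0235 0 0 0 255;-0.0014 -0.012 -0.025 0 0 0 255;-0.001 -0.009 -0.026 0 0 0 255;-0.0007 -0.006 -0.027 0 0 0 255;0 0 0 0 0 0 255"}}

```text
time_s: 43.53
ee_pos: [0.4542, 0.0165, 0.0798]
eef_rot: [3.138, -0.004, 3.027]
force: [1.5, 18.9, -5.2]
grip_width: 0.0091
grip_force: 30.0
```

Request:
{"name": "carry_out", "arguments": {"motion": "0 -0.002 -0.008 0 0 0 255;0 -0.001 -0.007 0 0 0 255;0 0 -0.005 0 0 0 255;0 0 -0.003 0 0 0 255;0 0 0 0 0 0 255;0 0 0 0 0 0 255"}}

```text
time_s: 44.03
ee_pos: [0.4547, 0.0148, 0.0609]
eef_rot: [3.137, -0.003, 3.029]
force: [-5.0, 24.4, 4.7]
grip_width: 0.0089
grip_force: 30.0
```

Request:
{"name": "carry_out", "arguments": {"motion": "0 0.002 0 0 0 0 255;0 0 -0.001 0 0 0 255;0 0 -0.001 0 0 0 255;0 0 0 0 0 0 255;0 0 0 0 0 0 140;0 0 0 0 0 0 130;0 0 0 0 0 0 130;0 0 0 0 0 0 130;0 0 0.02 0 0 0 130;0 0 0.04 0 0 0 130;0 -0.01 0.04 0 0 0 130;0 -0.03 0.04 0 0 0 130;-0.004 -0.035 0.02 0 0 -7 130;-0.007 -0.035 0 0 0 -7 130;-0.007 -0.035 0 0 0 -7 130;-0.007 -0.03 0 0 0 -7 130;-0.007 -0.02 0 0 0 -7 130;0 0 0 0 0 -7 130;0 0 0 0 0 -7 130"}}

```text
time_s: 45.62
ee_pos: [0.423, -0.177, 0.2121]
eef_rot: [-3.141, -0.0, 2.165]
force: [-0.2, -0.3, 0.2]
grip_width: 0.0462
grip_force: 0.0
```

```bash
python3 wl.py wrist w12; python3 wl.py scene s12; python3 - <<'E'
from h import *
C=np.array([.4714,.1575]); ex=np.array([.1167,.9932]); ey=np.array([-.9932,.1167])
P=cloud(dict(np.load("s12.npz"))); X=(P[...,:2]-C)@ex; Y=(P[...,:2]-C)@ey; z=P[...,2]
for a,b in((-.09,-.06),(-.06,0),(0,.06)):
    m=(X>a)&(X<b)&(abs(Y)<.1)&(z>.09)&(z<.14); print("lid z",np.median(z[m]))
c=dict(np.load("w12.npz")); P=cloud(c); z=P[...,2]; p=c["pixels"]
m=(z>.004)&(z<.03)&(abs(P[...,0]-.385)<.09)&(abs(P[...,1]+.18)<.09)
k,lab,st,_=cv2.connectedComponentsWithStats(m.astype(np.uint8))
for i in range(1,k):
    if st[i,4]>60:
        q=P[lab==i]; w=p[lab==i].min(-1)>150; r=cv2.minAreaRect((q[:,:2]*1000).astype(np.float32)); print(st[i],"white",q[w].mean(0).round(4),"dark",q[~w].mean(0).round(4),r)
m=(z>.06)&(z<.1)&(P[...,1]<.05)&(P[...,0]>.48)&(P[...,0]<.6)&(p.min(-1)>120); q=P[m]
X=(q[:,:2]-C)@ex; Y=(q[:,:2]-C)@ey; print("hasp",m.sum(),np.percentile(X,[1,50,99]) if len(q) else 0,np.percentile(Y,[1,50,99]) if len(q) else 0)
E
```

```text
45.6167 [ 0.423  -0.177   0.2121] [-1.7998e+02 -3.0000e-02  1.2405e+02] 0.0462 [-0.2 -0.3  0.2] [-0.48  0.07  1.73 -0.    1.34 -1.07]
[ 0.37944757 -0.1124104   0.41190465] [-2.74828982e-01  2.20531433e-04  5.94108199e-01]
45.6667 [ 0.4232 -0.1765  0.2121] [-1.7998e+02 -3.0000e-02  1.2356e+02] 0.0462 [-0.5  0.4  0.3] [-0.48  0.07  1.73 -0.    1.34 -1.06]
[-0.24950256 -0.99264723  0.64846409] [ 1.1275431   0.02523729 -0.70151984]
lid z 0.11221464595563152
lid z 0.11250349816748073
lid z 0.11258391691129377
[224 116  22  58 467] white [ 0.3801 -0.162   0.0112] dark [ 0.3908 -0.1935  0.0167] ((383.6201477050781, -172.9129638671875), (13.878240585327148, 69.7130355834961), 18.606529235839844)
hasp 2466 [-0.15130726 -0.13001265 -0.09997654] [-0.0964741  -0.07036301 -0.03117019]
```

The lid is shut flat at z = 0.1125, and the pin has not moved. Picking up the pin.

Request:
{"name": "carry_out", "arguments": {"motion": "-0.016 -0.01 0 0 0 -7 174;-0.0155 -0.0095 0 0 0 -7 174;0 0 -0.02 0 0 -0.6 174;0 0 -0.04 0 0 0 174;0 0 -0.04 0 0 0 174;0 0 -0.04 0 0 0 174;0 0 -0.03 0 0 0 174;0 0 -0.025 0 0 0 174;0 0 -0.018 0 0 0 174;0 0 -0.01 0 0 0 174;0 0 -0.005 0 0 0 174;0 0 0 0 0 0 174;0 0 0 0 0 0 174", "grip_force": 40}}

```text
time_s: 46.8
ee_pos: [0.3925, -0.1956, -0.0149]
eef_rot: [3.141, 0.001, 1.92]
force: [0.0, 0.6, 0.1]
grip_width: 0.0297
grip_force: 0.0
```

Request:
{"name": "carry_out", "arguments": {"motion": "0 0 -0.002 0 0 -0.5 174;0 0 0 0 0 0 255;0 0 0 0 0 0 255;0 0 0 0 0 0 255;0 0 0 0 0 0 255;0 0 0 0 0 0 255;0 0 0 0 0 0 255"}}

```text
time_s: 47.38
ee_pos: [0.3923, -0.1955, -0.0172]
eef_rot: [3.141, 0.0, 1.91]
force: [-0.8, 1.0, 5.9]
grip_width: 0.0134
grip_force: 40.0
```

Request:
{"name": "carry_out", "arguments": {"motion": "0 0 0.02 0 0 0 255;0 0 0.04 0 0 0 255;0 0 0.04 0 0 0 255;0 0 0.04 0 0 0 255;0 0 0.02 0 0 0 255;0.025 0.02 0 0 0 7.1 255;0.0265 0.022 0 0 0 7.1 255;0.0265 0.022 0 0 0 7.1 255;0.0265 0.022 0 0 0 7.1 255;0.0265 0.022 0 0 0 7.1 255;0.0265 0.022 0 0 0 7.1 255;0.0265 0.022 0 0 0 7.1 255;0.0265 0.0215 0 0 0 7.1 255;0.0265 0.02 0 0 0 7.1 255;0 0 0 0 0 0 255;0 0 0 0 0 0 255"}}

```text
time_s: 48.72
ee_pos: [0.6292, -0.0009, 0.1412]
eef_rot: [-3.141, -0.002, 3.026]
force: [-0.2, 0.0, -0.8]
grip_width: 0.0136
grip_force: 40.0
```

```bash
python3 wl.py wrist w13; python3 wl.py side s13; python3 - <<'E'
import cv2,numpy as np
w=cv2.imread("pics/w13.png"); s=cv2.imread("pics/s13.png")[130:230,210:340]
cv2.imwrite("pics/c13.png",np.vstack([w[:300],cv2.resize(s,(390,300),interpolation=cv2.INTER_CUBIC)[:, :]]) if 0 else np.hstack([cv2.resize(w,(440,330)),cv2.resize(s,(360,330),interpolation=cv2.INTER_CUBIC)]))
E
```

```text
48.7167 [ 0.6292 -0.0009  0.1412] [-1.7999e+02 -9.0000e-02  1.7340e+02] 0.0136 [-0.2  0.  -0.8] [-0.06  0.51  1.33 -0.    1.3  -1.52]
[0.55145228 0.0071445  0.34112929] [-2.73982387e-01 -2.26122112e-04  1.45553052e+00]
48.7667 [ 0.6286 -0.0018  0.1417] [-1.7999e+02 -8.0000e-02  1.7329e+02] 0.0132 [ 0.3 -0.2  0.2] [-0.06  0.51  1.33 -0.    1.3  -1.51]
[ 0.40392508 -1.26926799  1.17503332] [ 0.84286596  0.02092791 -0.07855486]
```

View pics/c13.png

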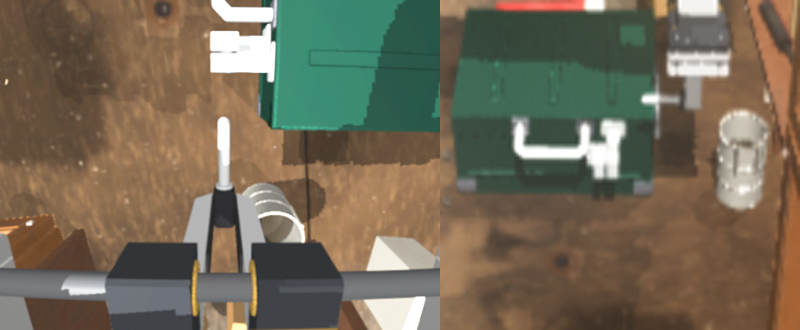

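The pin is held straight and points at the hasp. In the left picture the shaft is at (223,150) and the knuckles at (240,52). I'll measure the lateral alignment of both in chest axes.

```bash
python3 - <<'E'
from h import *
c=dict(np.load("w13.npz")); P=cloud(c); z=P[...,2]; p=c["pixels"].astype(int)
C=np.array([.4714,.1575]); ex=np.array([.1167,.9932]); ey=np.array([-.9932,.1167])
X=(P[...,:2]-C)@ex; Y=(P[...,:2]-C)@ey
m=(z>.15)&(z<.19)&(p.min(-1)>120)&(abs(X+.14)<.02)&(Y>-.16)&(Y<-.1)
for a in(-.15,-.14,-.13,-.12):
    s=m&(abs(Y-a)<.004); print("shaft",a,s.sum(),X[s].min().round(4),X[s].max().round(4),np.median(X[s]).round(4),z[s].max().round(4))
print("Ytip",Y[m].max())
for lo,hi in((-.1,-.08),(-.08,-.07),(-.07,-.055),(-.055,-.045)):
    s=(z>.06)&(z<.1)&(p.min(-1)>110)&(X<-.12)&(X>-.17)&(Y>lo)&(Y<hi); print("hasp",lo,s.sum(),np.percentile(X[s],[2,98]).round(4) if s.any() else 0,np.percentile(z[s],[50,98]).round(4) if s.any() else 0, Y[s].min() if s.any() else 0)
v,u=np.where((z>.085)&(z<.097)&(p.min(-1)>110)&(X<-.12)&(X>-.17)&(Y<-.05)&(Y>-.1)); W=plane(c,np.c_[u,v],.091)[:,:2]-C; print("top plane X",np.percentile(W@ex,[1,50,99]),"Y",np.percentile(W@ey,[1,99]))
o=ctrl.get_obs()["ee_pos"][:2]-C; print("tool X,Y",o@ex,o@ey)
E
```

```text
shaft -0.15 181 -0.1435 -0.1369 -0.1402 0.1721
shaft -0.14 189 -0.1435 -0.137 -0.1402 0.172
shaft -0.13 192 -0.1434 -0.137 -0.1402 0.1715
shaft -0.12 204 -0.1434 -0.1371 -0.1402 0.172
Ytip -0.11510760229673878
hasp -0.1 332 [-0.1504 -0.1211] [0.0907 0.0966] -0.0849365104804302
hasp -0.08 577 [-0.1504 -0.1206] [0.091  0.0966] -0.07996595443430347
hasp -0.07 896 [-0.1503 -0.1211] [0.09   0.0917] -0.06831055298005062
hasp -0.055 132 [-0.1491 -0.1203] [0.0977 0.0999] -0.054908753227407694
top plane X [-0.15042587 -0.1375535  -0.12032974] Y [-0.08452262 -0.05472151]
tool X,Y -0.1403941978739871 -0.17461605172847153
```

Request:
{"name": "carry_out", "arguments": {"motion": "0 0.0005 -0.02 0 0 0 255;0 0 -0.03 0 0 0 255;0 0 -0.02 0 0 0 255;0 0 -0.012 0 0 0 255;0 0 -0.006 0 0 0 255;0 0 0 0 0 0 255;0 0 0 0 0 0 255"}}

```text
time_s: 49.4
ee_pos: [0.6294, -0.0017, 0.0556]
eef_rot: [3.142, 0.001, 3.025]
force: [0.1, -0.1, -0.8]
grip_width: 0.0135
grip_force: 40.0
```

```bash
cat > al.py <<'E'
from h import *
C=np.array([.4714,.1575]); ex=np.array([.1167,.9932]); ey=np.array([-.9932,.1167])
ob=ctrl.get_obs(); o=ob["ee_pos"][:2]-C; print("tool X,Y,z",(o@ex).round(4),(o@ey).round(4),ob["ee_pos"][2].round(4),np.degrees(ob["eef_rot"])[2].round(2),ob["force"].round(1))
c=ctrl.camera("wrist"); P=cloud(c); z=P[...,2]; p=c["pixels"].astype(int)
X=(P[...,:2]-C)@ex; Y=(P[...,:2]-C)@ey
m=(z>.075)&(z<.09)&(p.min(-1)>110)&(abs(X+.14)<.008)&(Y>-.16)&(Y<-.09)
for a in(-.15,-.135,-.12):
    s=m&(abs(Y-a)<.004)
    if s.any(): print("shaft",a,s.sum(),X[s].min().round(4),X[s].max().round(4),np.percentile(z[s],98).round(4))
print("Ytip",Y[m].max())
s=(z>.086)&(z<.095)&(p.min(-1)>110)&(X<-.132)&(X>-.16)&(Y>-.09)&(Y<-.055); print("knuckle top",np.median(z[s]),np.percentile(X[s],1))
E
python3 al.py
```

```text
tool X,Y,z -0.1397 -0.1755 0.0556 173.29 [ 0.1 -0.1 -0.8]
shaft -0.15 181 -0.1442 -0.1376 0.0856
shaft -0.135 190 -0.1441 -0.1377 0.0858
shaft -0.12 199 -0.144 -0.1377 0.0853
Ytip -0.1153814477306815
knuckle top 0.09037985897214096 -0.15066500098785662
```

Request:
{"name": "carry_out", "arguments": {"motion": "0 0.001 -0.0022 0 0 0 255;0 0 0 0 0 0 255;-0.008 0.00094 0 0 0 0 255;-0.008 0.00094 0 0 0 0 255;-0.008 0.00094 0 0 0 0 255;-0.006 0.0007 0 0 0 0 255;-0.005 0.0006 0 0 0 0 255;-0.005 0.0006 0 0 0 0 255;0 0 0 0 0 0 255"}}

```text
time_s: 50.2
ee_pos: [0.5885, 0.0045, 0.0523]
eef_rot: [-3.142, -0.0, 3.025]
force: [-0.1, -0.0, -0.0]
grip_width: 0.0138
grip_force: 40.0
```

Request:
{"name": "carry_out", "arguments": {"motion": "-0.006 0.0007 0 0 0 0 255;-0.006 0.0007 0 0 0 0 255;-0.006 0.0007 0 0 0 0 255;-0.006 0.0007 0 0 0 0 255;-0.004 0.0005 0 0 0 0 255;-0.003 0.0003 0 0 0 0 255;0 0 0 0 0 0 255;0 0 0 0 0 0 255"}}

```text
time_s: 50.87
ee_pos: [0.5581, 0.008, 0.0523]
eef_rot: [-3.142, 0.0, 3.025]
force: [0.5, 0.1, -0.1]
grip_width: 0.0138
grip_force: 40.0
```

```bash
python3 al.py
```

```text
tool X,Y,z -0.1384 -0.1035 0.0523 173.33 [ 0.5  0.1 -0.1]
Ytip -0.09009441012334164
knuckle top 0.09030914579765614 -0.1508146006776651
```

Request:
{"name": "carry_out", "arguments": {"motion": "-0.001 0.0001 0 0 0 0 255;-0.001 0.0001 0 0 0 0 255;-0.001 0.0001 0 0 0 0 255;-0.001 0.0001 0 0 0 0 255;0 0 0 0 0 0 255;0 0 0 0 0 0 255"}}

```text
time_s: 51.42
ee_pos: [0.5546, 0.0083, 0.0523]
eef_rot: [3.142, 0.001, 3.025]
force: [5.6, -0.4, -3.5]
grip_width: 0.0137
grip_force: 40.0
```

Contact begins at 5.6 N. I'll push a little further, then release.

Request:
{"name": "carry_out", "arguments": {"motion": "-0.001 0.0001 0 0 0 0 255;-0.0005 0.0001 0 0 0 0 255;0 0 0 0 0 0 255;0 0 0 0 0 0 255"}}

```text
time_s: 51.75
ee_pos: [0.5545, 0.0083, 0.053]
eef_rot: [3.141, 0.005, 3.025]
force: [12.3, -2.4, -4.1]
grip_width: 0.0136
grip_force: 40.0
```

Request:
{"name": "carry_out", "arguments": {"motion": "0.0005 0 0 0 0 0 255;0 0 0 0 0 0 190;0 0 0 0 0 0 174;0 0 0 0 0 0 174;0 0 0 0 0 0 174;0 0 0.01 0 0 0 174;0 0 0.02 0 0 0 174;0 0 0.04 0 0 0 174;0 0 0.04 0 0 0 174;0 0 0.04 0 0 0 174;0.01 -0.03 0 0 0 0 174;0.01 -0.03 0 0 0 0 174;0 0 0 0 0 0 174;0 0 0 0 0 0 174"}}

```text
time_s: 52.92
ee_pos: [0.5729, -0.0524, 0.2026]
eef_rot: [3.142, -0.0, 3.023]
force: [0.2, -0.4, 0.1]
grip_width: 0.0297
grip_force: 0.0
```

```bash
python3 wl.py wrist w14; python3 wl.py scene s14; python3 - <<'E'
from h import *
w=cv2.imread("pics/w14.png"); s=cv2.imread("pics/s14.png")
cv2.imwrite("pics/c14.png",np.hstack([cv2.resize(w,(400,300)),cv2.resize(s[110:320,150:430],(400,300),interpolation=cv2.INTER_CUBIC)]))
c=dict(np.load("w14.npz")); P=cloud(c); z=P[...,2]; p=c["pixels"].astype(int)
C=np.array([.4714,.1575]); ex=np.array([.1167,.9932]); ey=np.array([-.9932,.1167])
X=(P[...,:2]-C)@ex; Y=(P[...,:2]-C)@ey
m=(z>.06)&(z<.1)&(p.max(-1)<90)&(abs(X+.14)<.015)&(Y<-.06)&(Y>-.14)
print("grip",m.sum(),Y[m].min(),Y[m].max(),np.percentile(z[m],[10,50,90]))
m=(z>.04)&(z<.1)&(abs(X+.14)<.006)&(Y>-.056)&(Y<-.03)&(p.min(-1)>100); print("tip out",m.sum(),Y[m].max() if m.any() else 0)
E
```

```text
52.9167 [ 0.5729 -0.0524  0.2026] [ 1.8000e+02 -1.0000e-02  1.7322e+02] 0.0297 [ 0.2 -0.4  0.1] [-0.15  0.34  1.42  0.    1.38 -1.61]
[ 0.49495774 -0.04410125  0.40235219] [-2.75439580e-01 -4.29992535e-04  1.45235049e+00]
52.9667 [ 0.5727 -0.0515  0.2024] [ 1.7999e+02 -2.0000e-02  1.7328e+02] 0.0297 [-0.1  0.7  0.2] [-0.15  0.34  1.42  0.    1.38 -1.61]
[-0.24950256 -0.99264723  0.64846409] [ 1.1275431   0.02523729 -0.70151984]
grip 149 -0.1114355774013816 -0.08834987909469603 [0.08083804 0.0836409  0.08538246]
tip out 182 -0.0312003830393642
```

View pics/c14.png

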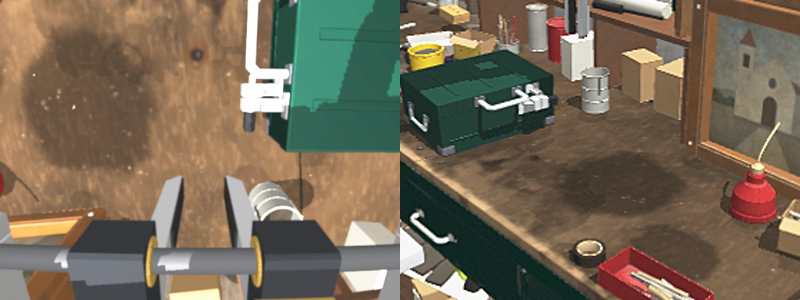

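The pin's grip sits flush at the knuckles (235–250, 85–130 in the left view), the lid is shut and the oil can is standing. Handing in.

```bash
python3 -c "
from station import ctrl
print(ctrl.hand_in())"
```

```text
the job is handed in; nothing more can be done
None
```

I packed the chest as asked and handed it in: spanner, chisel and pliers are in the bottom, the tray is back on its ledges, the lid is shut and the pin is pushed in to its grip, with the oil can still standing; hand-in returned no verdict, and my first grasp at the lid handle missed and rested on the bar at about 27 N.

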